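Unlock the folding stay and close the ring chest

TASK

Close the wooden ring chest on the goldsmith's bench: lift the red knob at the knee of its folding lid stay up and forwards, clearly past centre, so that the stay unlocks while the lid still stands open, then take the lid by its dark tongue, lower it with the hand on it until it is felt to seat fully shut, and let go. Work gently: do not slam the lid, do not pull up or bear down hard on the chest, and do not drag or tip it, for it stands loose on the bench; leave the jar, bur stand, black block and loupe where they are.

Things in the scene. Friction and masses are not known exactly. Their poses are not given: they have to be found in the camera images.
- chest: Open-topped light wooden ring chest, 190 mm deep (its x), 260 mm wide (its y), 75 mm high, walls 10 mm, about 2.6 kg (3.4 kg with lid and stay), standing loose on the bench; it starts to slide at roughly 10 to 16 N. Origin: centre of its underside; x points from its front (robot side) to its hinge side, y to its left, where the stay is, z up.
- hinge (a point): Point on the lid's hinge axis, mid-width, 95 mm behind the chest's centre and 81 mm above the bench. The axis runs along the chest's y. The lid is a 191 x 260 x 12 mm board, about 0.7 kg with its brass plate.
- tongue (a point): Grip point of the dark wooden tongue in the middle of the lid's free edge, 225 mm from the hinge axis. Tongue: 16 mm wide (along the chest's y), 14 mm thick, 53 mm out of the lid's edge in its plane; this point is 34 mm from the edge, 19 mm from the end. Lid open: it points almost straight up, end 320 mm above the bench; shut: level to the front. Pinched across its width it pivots between the pads.
- lid (a joint): Angle by which the lid has been lowered, rad: 0 = standing open (80 degrees above shut), 1.396 = fully shut. Hinge and stay are stiff: once unlocked the lid stays wherever it is left and takes about 2 to 6 N at the tongue to lower, also over the last millimetres, until it seats hard on the chest's rim. While the stay is locked the lid cannot be lowered.
- knob (a point): Centre of the grip on the red knob at the stay's knee: a round bar 12 mm thick and 54 mm long that points straight out to the left (chest y) of the chest's left side, with a flange 17 mm wide at its end; this point lies 46 mm out from the chest's side, 21 mm from the bar's outer end. The knob is fixed to the lower link.
- stay_pivot (a point): Point on the axis about which the knob swings (pivot of the lower link on the chest's left side, axis along the chest's y), level with the grip point of the knob, which circles it at 75 mm; it lies 100 mm in front of the hinge and 25 mm lower. To unlock, the knob swings up and to the front.
- knee (a joint): Angle of the stay's knee, rad: 0 = locked, resting on its stop below centre; 0.2 = links in line (centre); beyond that unlocked, it grows as the stay folds, to about 3.0 with the lid shut. The knob swings about half as much as this near the centre. The knee is stiff (about 5 to 12 N at the knob) and stays where it is left; before centre a pull on the lid only locks it harder.
- jar: Glass jar with white cap, 52 mm across, 75 mm high, to the right of the chest; bystander. Origin: centre of its underside.
- bur_stand: Round wooden stand with small steel burs, 60 mm across, 70 mm high, to the left of the chest; bystander. Origin: centre of its underside.
- block: Black stepped round block, 72 mm across, 34 mm high, behind the chest; bystander. Origin: centre of its underside.
- loupe: Black loupe, 32 mm across, 24 mm high, in front and to the right of the chest; bystander. Origin: centre of its underside.

How it is judged:
On the way, in this order (a step that is already met when the one before it is completed fails the run):
1. the stay's knee is lifted clearly past centre (knee above 0.3 rad) while the lid still stands open (lowered less than 0.2 rad) (value of joint knee above 0.3 rad and value of joint lid below 0.2 rad), for 0.2 s.
2. the lid is being lowered with the hand on it, part way down (0.35 to 1.1 rad) (value of joint lid between 0.35 and 1.1 rad and contact force between the fingers and lid above 0.3 N), for 0.2 s.
At the end, for the whole second after the job is handed in: The lid is fully shut (lowered at least 1.386 of 1.396 rad, a gap under about 2 mm at the tongue) and at rest, the chest is flat on the bench within 5 mm of where it stood, and the jar, bur stand, block and loupe are within 20 mm of where they stood (value of joint lid above 1.386 rad and velocity of joint lid between -0.05 and 0.05 rad/s and distance of chest from where it was at the start of the episode below 0.005 m and angle between chest's own z axis and vertical below 0.03 rad and distance of each of jar, bur_stand, block, loupe from where it was at the start of the episode below 0.02 m); the robot touches nothing.
It fails at once if the lid slams: closes faster than 1.5 rad/s while more than 0.15 rad from shut (velocity of joint lid above 1.5 rad/s and value of joint lid below 1.246 rad).
It fails at once if the chest is dragged or lifted 5 mm or more, or tipped (distance of chest from where it was at the start of the episode above 0.005 m or angle between chest's own z axis and vertical above 0.06 rad).
It fails at once if the chest (33 N with its lid) is borne down on or pulled up with more than about 25 N: its force on the bench passes 61 N or falls below 8 N (contact force between chest and table above 61 N or contact force between chest and table below 8 N).
It fails at once if the jar, bur stand, block or loupe is moved 20 mm or more (distance of any of jar, bur_stand, block, loupe from where it was at the start of the episode above 0.02 m).
It also fails if it takes over 72 s, if anything falls off the work surface, if the arm or the gripper's body presses on something with over 40 N, if the wrist force passes 120 N, or if a joint passes its speed limit or range.

ROBOT

A 7-joint arm with a two-finger parallel gripper is mounted at the origin on the work surface. World frame = base frame: x ahead of the robot, y to its left, z up, the work surface at z = 0. Lengths are in m, angles in rad, forces in N, time in s.
With the tool pointing down it reaches from about 0.425 to 0.875 m from the base axis. Payload 4.7 kg.
Tool frame: the origin (TCP) lies on the centre line of the jaws, within the pads' length; the fingertips stand 8 mm ahead of it and the grasp point (between the pads) lies 11 mm behind it; z points along the fingers, y is the direction in which the jaws open and shut (so a half turn about z gives the same grasp; the last joint's range is limited). The gripper opens to 87 mm and grips with 3 to 60 N. Pads are 19 mm wide; open, the fingers measure 117 mm over their backs; the gripper's body (75 mm by 190 mm) begins 51 mm behind the grasp point.
Start: joints at [1.221, 0.321, -0.07, 1.45, 0.023, 1.371, -0.057], TCP at [0.231, -0.607, 0.195] pointing down, gripper open.
Joint ranges: [-2.86, 2.86], [-0.3, 2.09], [-1.38, 1.24], [0.06, 2.45], [-1.56, 4.7], [0.09, 2.05], [-2.69, 2.69]. Speed limits (rad/s): [2.57, 2.57, 3.14, 3.14, 3.14, 3.14, 3.14].

INTERFACE

Orientations are given as a rotation vector (axis times angle).
In Python, from bench import status, optics, order gives the robot as it stands.
- The arm moves only by the tool step_arm, never from a script. Its argument "rows" is a list of rows, each a list of 3 entries, a list of its own where there are three numbers: the turn, a rotation vector about the tool's x, y, z in degrees, then the shift along the tool's x, y, z in mm, then the finger opening in mm, from 0 to 87. A call has 1 to 12 rows; each row shifts and turns the pose as measured when the row begins, along the tool's axes as they then stand; what a row does not reach is not made up. A row lasts 1/12 s, in which the tool goes at most 41.7 mm and 7.16 degrees, less where a joint would pass 70% of its speed; a pose out of reach is approached as far as the arm can. A call is refused whole if a number of a shift passes 41.7 or a number of a turn 7.16, either way. A call with a gripper value outside its range is refused whole. The fingers move at their own pace and stop on an object; "grip_force" is the grip in N (left out, the last holds). Time passes only in rows, so rows that do not move let the fingers close. It gives the time, the measured TCP pose, the force and the opening at its end, in the units of the state.
- status.get_state(): the state, without advancing time (a new reading comes with each control period).
- optics.get_image(name): name is "scene" or "top" or "wrist"; returns a dict with "frame" (420x560x3 uint8, red, green, blue), "range_z" (420x560 float32, m along the optical axis (not along the pixel's ray), 0 where there is no reading), "K" (3x3 intrinsics, pixels), "R" (3x3) and "t" (3): a world point X has camera coordinates R X + t. Camera axes: x right, y down, z forward; pixel columns grow to the right and rows downward; lengths in m; the calibration is good to about 2 mm. A picture is of the moment at which its call begins.
- order.close_job(): hands the job in, once; it reports no verdict.
The state is a dict: "time": time; "joint_positions": joint angles; "qd": joint speeds; "joint_torque": joint torques, N m; "position": TCP position; "tool_rot": TCP orientation; "ft_force": force on the tool from outside, world axes, zero at the start; "torque": the same for the moment, N m; "grip_width": opening from 0.0 (shut) to 1.0 (fully open).
Only numpy, scipy, OpenCV 4.12 (cv2) and the standard library are available. Lean on these libraries where they do the work, as an engineer would, in place of code of your own. Each camera call takes 0.05 s, during which the arm holds its last target.

## Working session

There is one attempt and no reset: what is moved stays moved. The work goes in short steps, Python scripts to look and compute and a tool call to move; the robot and the scene stay as the last step left them, time stands still between calls to the robot, and variables do not carry over. Pictures are saved under pics/ and viewed, and the job is handed in when it is done.

Besides the shell and the picture viewer there is one more tool, called after "Emit:" in YAML: its name, and indented under it one key for each argument. step_arm: Moves the arm, as the interface text tells. Its arguments: {"type":"object","properties":{"rows":{"type":"array"},"grip_force":{"type":"number"}},"required":["rows"]}

```bash
mkdir -p pics; ls; python3 - <<'E'
from bench import status, optics
import cv2,numpy as np
print(status.get_state())
for n in ["scene","top","wrist"]:
    d=optics.get_image(n); cv2.imwrite(f"pics/{n}0.png",d["frame"][:,:,::-1]); np.savez(f"{n}0.npz",**d)
    print(n,d["K"],d["R"],d["t"])
E
```

```text
pics
{'time': 0.0, 'joint_positions': array([ 1.22109971,  0.32183319, -0.07005862,  1.45166873,  0.02260538,
        1.37076282, -0.05689609]), 'qd': array([-0.00025211,  0.00124877,  0.00104761, -0.00107894, -0.00078947,
        0.00062697, -0.00131404]), 'joint_torque': array([-9.14632728e-04, -4.91288280e+01, -4.04120665e-01, -3.12534535e+01,
       -6.41111028e-02,  4.37076890e-02,  1.39880594e-04]), 'position': array([ 0.23101002, -0.6069323 ,  0.19405787]), 'tool_rot': array([-3.08795845e+00, -5.67989415e-01,  7.03826712e-04]), 'ft_force': array([ 0.05886513,  0.35758162, -0.07038741]), 'torque': array([-0.05442894, -0.07023734,  0.02176813]), 'grip_width': 0.9983051324874893}
scene [[418.20456219   0.         281.32851102]
 [  0.         418.20456219 207.74370748]
 [  0.           0.           1.        ]] [[ 0.83094636  0.55597666 -0.02044771]
 [ 0.33830985 -0.53412222 -0.77476441]
 [-0.4416725   0.63687    -0.6319193 ]] [-0.52484729 -0.01284163  1.27817354]
top [[393.77366993   0.         276.85911873]
 [  0.         393.77366993 208.4815938 ]
 [  0.           0.           1.        ]] [[ 0.0039539  -0.99990666  0.01307838]
 [-0.99602261 -0.00510203 -0.08895462]
 [ 0.08901304 -0.01267465 -0.99594981]] [0.06253141 0.58548308 1.15618034]
wrist [[317.14716376   0.         279.02645531]
 [  0.         317.14716376 213.01268902]
 [  0.           0.           1.        ]] [[ 3.56131291e-01 -9.34435752e-01 -5.73448875e-04]
 [-9.05455302e-01 -3.45237810e-01  2.46903929e-01]
 [-2.30913835e-01 -8.74109828e-02 -9.69039793e-01]] [-0.64882498 -0.0294881   0.38762202]
```

View pics/scene0.png

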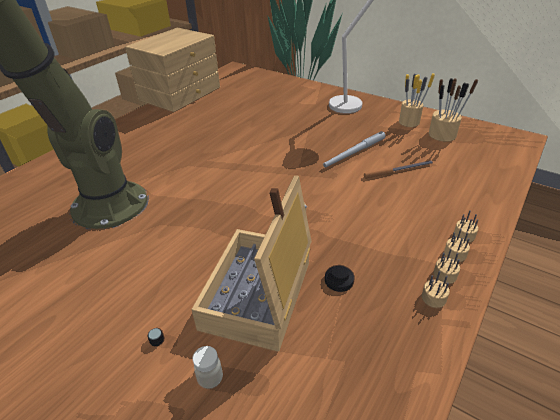

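View pics/top0.png

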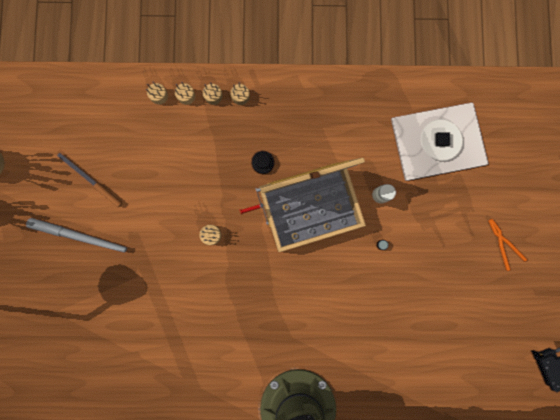

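```bash
cat > h.py <<'E'
import numpy as np,cv2
def world(d,u,v,z=None):
    K,R,t=d["K"],d["R"],d["t"]
    ray=np.linalg.inv(K)@np.array([u,v,1.])
    if z is None:
        Z=float(d["range_z"][int(round(v)),int(round(u))]); return R.T@(ray*Z-t)
    o=-R.T@t; w=R.T@ray; return o+w*(z-o[2])/w[2]
def proj(d,X):
    c=d["R"]@np.asarray(X)+d["t"]; p=d["K"]@c; return p[:2]/p[2]
def cloud(d):
    h,w=d["range_z"].shape; v,u=np.mgrid[:h,:w]; Z=d["range_z"]
    P=np.stack([u,v,np.ones_like(u)],-1)@np.linalg.inv(d["K"]).T*Z[...,None]
    return (P-d["t"])@d["R"]
def crop(d,x0,y0,x1,y1,s,fn):
    cv2.imwrite(fn,cv2.resize(d["frame"][y0:y1,x0:x1,::-1],None,fx=s,fy=s,interpolation=cv2.INTER_CUBIC))
E
python3 - <<'E'
import numpy as np
from h import *
d=dict(np.load("top0.npz")); crop(d,190,140,400,270,3.8,"pics/topc.png")
d=dict(np.load("scene0.npz")); crop(d,180,160,360,400,2.5,"pics/scenec.png")
E
```

```text
(no output)
```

View pics/topc.png

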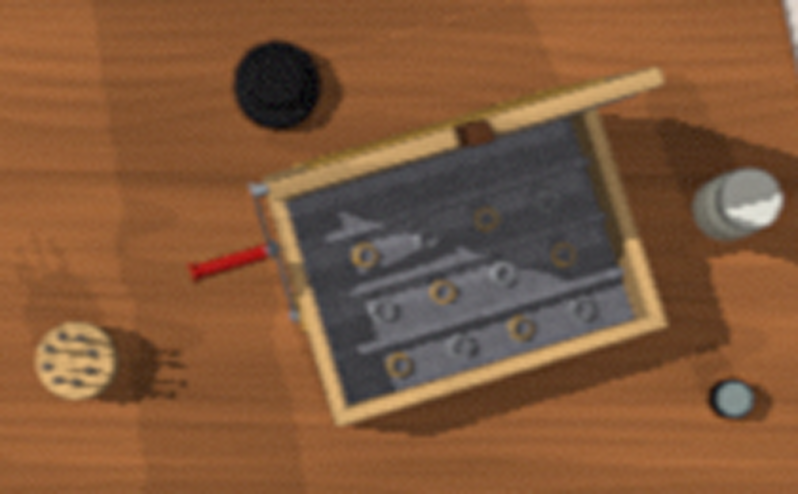

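View pics/scenec.png

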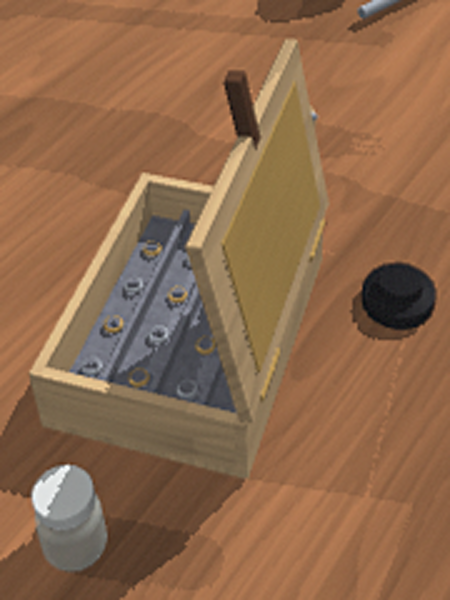

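```bash
cat > fit.py <<'E'
import numpy as np
from h import *
from scipy.optimize import least_squares
T=dict(np.load("top0.npz"));S=dict(np.load("scene0.npz"))
c,s=np.cos(np.radians(80)),np.sin(np.radians(80))
obs=[(T,(-.095,.13,.075),(340,424)),(T,(-.095,-.13,.075),(664,322)),
(T,(.095-.244*c,0,.081+.244*s),(475,128)),
(S,(-.095,.13,.075),(147,175)),(S,(-.095,-.13,.075),(32,375)),(S,(.095,-.13,0),(247,475)),(S,(-.095,-.13,0),(43,425)),
(S,(.095-.244*c,0,.081+.244*s),(236,72))]
def px(d,p): return np.array([190+(p[0]+.5)/3.8-.5,140+(p[1]+.5)/3.8-.5]) if d is T else np.array([180+(p[0]+.5)/2.5-.5,160+(p[1]+.5)/2.5-.5])
def w(q,L): 
    C,Sn=np.cos(q[2]),np.sin(q[2]); return np.array([q[0]+C*L[0]-Sn*L[1],q[1]+Sn*L[0]+C*L[1],L[2]])
f=lambda q:np.concatenate([proj(d,w(q,L))-px(d,p) for d,L,p in obs])
if __name__=="__main__":
    r=least_squares(f,[.55,0,.2]); print(r.x,np.degrees(r.x[2])); print(r.fun.reshape(-1,2).round(2))
    np.save("q.npy",r.x)
    P=cloud(T)
    hsv=cv2.cvtColor(T["frame"],cv2.COLOR_RGB2HSV).astype(int); m=((hsv[...,0]<6)|(hsv[...,0]>174))&(hsv[...,1]>190)
    m[:,:235]=0;m[:,275:]=0;m[:200]=0;m[225:]=0
    pts=P[m]; q=r.x
    R=np.array([[np.cos(q[2]),-np.sin(q[2])],[np.sin(q[2]),np.cos(q[2])]])
    L=np.c_[(pts[:,:2]-q[:2])@R,pts[:,2]]; print(len(L)); print(L[np.argsort(L[:,1])].round(3))
    for n,u,v in [("bur",209,235),("block",263,162),("jar",386,193),("loupe",383,245)]: print(n,world(T,u,v))
    print("knob",w(q,(.07,.176,.056)),"pivot",w(q,(-.005,.176,.056)),"tongue",w(q,(.095-.225*c,0,.081+.225*s)))
E
python3 fit.py
```

```text
[ 0.58758442 -0.03573897  0.29921261] 17.14361993107535
[[-0.54  0.05]
 [ 0.74  0.39]
 [ 1.67  0.63]
 [-0.99 -1.63]
 [-0.21 -1.32]
 [ 1.55  1.05]
 [ 0.67 -0.14]
 [ 0.47  0.4 ]]
68
[[0.038 0.147 0.117]
 [0.044 0.148 0.118]
 [0.041 0.149 0.12 ]
 [0.039 0.149 0.118]
 [0.036 0.15  0.116]
 [0.045 0.15  0.116]
 [0.042 0.151 0.121]
 [0.04  0.152 0.117]
 [0.037 0.153 0.116]
 [0.046 0.153 0.114]
 [0.043 0.154 0.118]
 [0.041 0.155 0.117]
 [0.038 0.156 0.117]
 [0.044 0.157 0.116]
 [0.041 0.157 0.12 ]
 [0.039 0.158 0.119]
 [0.045 0.159 0.12 ]
 [0.042 0.16  0.12 ]
 [0.04  0.161 0.118]
 [0.037 0.162 0.116]
 [0.045 0.162 0.119]
 [0.043 0.163 0.116]
 [0.04  0.163 0.121]
 [0.038 0.164 0.118]
 [0.044 0.165 0.119]
 [0.041 0.166 0.118]
 [0.039 0.167 0.117]
 [0.045 0.168 0.118]
 [0.042 0.169 0.119]
 [0.04  0.17  0.115]
 [0.045 0.171 0.121]
 [0.042 0.171 0.121]
 [0.04  0.172 0.117]
 [0.038 0.173 0.116]
 [0.046 0.173 0.115]
 [0.043 0.174 0.12 ]
 [0.041 0.175 0.117]
 [0.039 0.176 0.113]
 [0.044 0.177 0.117]
 [0.042 0.177 0.118]
 [0.039 0.178 0.119]
 [0.045 0.179 0.118]
 [0.042 0.18  0.12 ]
 [0.04  0.181 0.117]
 [0.037 0.182 0.115]
 [0.046 0.182 0.115]
 [0.043 0.183 0.12 ]
 [0.04  0.183 0.12 ]
 [0.038 0.184 0.118]
 [0.044 0.185 0.121]
 [0.041 0.186 0.122]
 [0.039 0.187 0.12 ]
 [0.045 0.188 0.118]
 [0.042 0.189 0.12 ]
 [0.04  0.19  0.115]
 [0.046 0.191 0.118]
 [0.043 0.191 0.117]
 [0.04  0.192 0.117]
 [0.038 0.193 0.118]
 [0.046 0.193 0.119]
 [0.044 0.194 0.118]
 [0.041 0.195 0.12 ]
 [0.039 0.196 0.116]
 [0.045 0.197 0.118]
 [0.042 0.197 0.119]
 [0.039 0.198 0.117]
 [0.045 0.199 0.122]
 [0.042 0.2   0.121]]
bur [0.50476071 0.26579419 0.03257537]
block [0.72460656 0.1075614  0.03457135]
jar [ 0.62780419 -0.25099322  0.0720857 ]
loupe [ 0.47728808 -0.25332008  0.02219334]
knob [0.6025951 0.1530749 0.056    ] pivot [0.53092743 0.13096731 0.056     ] tongue [ 0.64102859 -0.01925285  0.30258174]
```

Emit:
step_arm:
  rows:
    - [[0,0,0],[0,0,-40],87]
    - [[0,0,0],[0,0,-40],87]
    - [[0,0,0],[0,0,-40],87]
    - [[0,0,0],[0,0,-40],87]
    - [[0,0,0],[0,0,-40],87]
    - [[0,0,0],[0,0,-40],87]
  grip_force: 20

```text
time: 0.65
position: [0.2289, -0.6026, 0.4269]
tool_rot: [-3.059, -0.563, 0.011]
ft_force: [0.2, -2.1, -0.2]
grip_width: 1.002
```

Emit:
step_arm:
  rows:
    - [[0,0,-3.6],[40,0,0],87]
    - [[0,0,-3.6],[40,0,0],87]
    - [[0,0,-3.6],[40,0,0],87]
    - [[0,0,-3.6],[40,0,0],87]
    - [[0,0,-3.6],[40,0,0],87]
    - [[0,0,-3.6],[40,0,0],87]
    - [[0,0,-3.6],[40,0,0],87]
    - [[0,0,-3.6],[40,0,0],87]
    - [[0,0,-3.6],[40,0,0],87]
    - [[0,0,-3.6],[40,0,0],87]

```text
time: 1.48
position: [0.5456, -0.371, 0.4338]
tool_rot: [-2.749, -1.487, 0.011]
ft_force: [-0.2, 0.4, 0.3]
grip_width: 1.003
```

```bash
cat > plan.py <<'E'
import numpy as np
from scipy.spatial.transform import Rotation as Ro
from fit import w
from bench import status
q=np.load("q.npy")
yaw=q[2]
def Rknob(tilt):  # tool y=+chest x ; tool z = down tilted toward chest -y
    C,S=np.cos(yaw),np.sin(yaw); cx=np.array([C,S,0]);cy=np.array([-S,C,0])
    t=np.radians(tilt); z=-np.cos(t)*np.array([0,0,1])-np.sin(t)*cy; y=cx; x=np.cross(y,z)
    return np.c_[x,y,z]
def Rtong(): # tool y along chest +y, z down
    C,S=np.cos(yaw),np.sin(yaw); y=np.array([-S,C,0]); z=np.array([0,0,-1.])
    return np.c_[np.cross(y,z),y,z]
def rows(grasp,R,n,back=0,p=None,Rc=None):
    s=status.get_state()
    if p is None: p=s["position"]; Rc=Ro.from_rotvec(s["tool_rot"]).as_matrix()
    tgt=np.asarray(grasp)+R[:,2]*(.011-back)
    rv=Ro.from_matrix(Rc.T@R).as_rotvec(); d=tgt-p
    print("total turn",np.degrees(rv).round(1),"dist mm",(1e3*d).round(1),"tool",(1e3*Rc.T@d).round(1))
    for i in range(n):
        Ri=Rc@Ro.from_rotvec(rv*i/n).as_matrix()
        print(np.degrees(rv/n).round(1).tolist(),(1e3*Ri.T@d/n).round(1).tolist())
    return tgt
E
python3 - <<'E'
from plan import *
g=w(q,(.042,.178,.1135));print(g)
print(rows(g,Rknob(28),14,back=.09))
E
```

```text
[0.57524963 0.14673254 0.1135    ]
total turn [-13.2 -26.7 -49.1] dist mm [  18.7  553.2 -250.5] tool [ 472.9 -282.6  256.2]
[-0.9, -1.9, -3.5] [33.8, -20.2, 18.3]
[-0.9, -1.9, -3.5] [35.5, -18.4, 16.8]
[-0.9, -1.9, -3.5] [37.1, -16.4, 15.3]
[-0.9, -1.9, -3.5] [38.6, -14.3, 13.8]
[-0.9, -1.9, -3.5] [39.8, -12.1, 12.3]
[-0.9, -1.9, -3.5] [40.9, -9.9, 10.8]
[-0.9, -1.9, -3.5] [41.7, -7.5, 9.3]
[-0.9, -1.9, -3.5] [42.4, -5.1, 7.8]
[-0.9, -1.9, -3.5] [42.9, -2.6, 6.3]
[-0.9, -1.9, -3.5] [43.1, -0.0, 4.8]
[-0.9, -1.9, -3.5] [43.2, 2.6, 3.4]
[-0.9, -1.9, -3.5] [43.0, 5.2, 2.0]
[-0.9, -1.9, -3.5] [42.7, 7.8, 0.7]
[-0.9, -1.9, -3.5] [42.1, 10.3, -0.5]
[0.56431721 0.18217292 0.18325286]
```

Emit:
step_arm:
  rows:
    - [[0,0,-3.6],[40,0,0],87]
    - [[0,0,-3.6],[40,0,0],87]
    - [[0,0,-3.6],[40,0,0],87]
    - [[0,0,-3.6],[40,0,0],87]
    - [[0,0,-3.6],[40,0,0],87]
    - [[0,0,-3.6],[40,0,0],87]
    - [[0,0,-3.6],[40,0,0],87]
    - [[0,0,-3.6],[40,0,0],87]
    - [[0,0,-3.6],[40,-5,0],87]
    - [[0,0,-3.6],[40,-5,0],87]
    - [[0,0,-3.6],[40,-5,0],87]
    - [[0,0,-3.6],[40,-5,0],87]

```text
time: 2.48
position: [0.6327, 0.1026, 0.4262]
tool_rot: [-1.953, -2.421, 0.01]
ft_force: [0.9, 0.6, 0.3]
grip_width: 1.002
```

```bash
python3 - <<'E'
from plan import *
from bench import status
s=status.get_state(); print(s["position"],s["tool_rot"])
g=w(q,(.042,.178,.1135))
print(rows(g,Rknob(28),10,back=.09))
E
```

```text
[0.63266319 0.10255153 0.42618963] [-1.95322682 -2.4206749   0.01003769]
total turn [ -2.5 -29.2  -4.5] dist mm [ -68.3   79.6 -242.9] tool [ 87.3 -44.  245.9]
[-0.3, -2.9, -0.5] [8.7, -4.4, 24.6]
[-0.3, -2.9, -0.5] [10.0, -4.4, 24.1]
[-0.3, -2.9, -0.5] [11.3, -4.5, 23.5]
[-0.3, -2.9, -0.5] [12.5, -4.5, 22.9]
[-0.3, -2.9, -0.5] [13.7, -4.5, 22.2]
[-0.3, -2.9, -0.5] [14.8, -4.4, 21.5]
[-0.3, -2.9, -0.5] [15.9, -4.4, 20.7]
[-0.3, -2.9, -0.5] [17.0, -4.4, 19.8]
[-0.3, -2.9, -0.5] [18.0, -4.3, 18.9]
[-0.3, -2.9, -0.5] [19.0, -4.3, 17.9]
[0.56431721 0.18217292 0.18325286]
```

Emit:
step_arm:
  rows:
    - [[0,0,-1],[30,-10,0],87]
    - [[0,-5,-1],[35,-10,0],87]
    - [[0,-5,-1],[30,-10,0],87]
    - [[0,-5,-1],[25,-10,0],87]
    - [[0,-5,0],[20,0,20],87]
    - [[0,-5,0],[10,0,30],87]

```text
time: 2.98
position: [0.5569, 0.2325, 0.3712]
tool_rot: [1.66, 2.239, -0.375]
ft_force: [0.1, 0.9, -0.7]
grip_width: 0.998
```

```bash
python3 - <<'E'
from plan import *
from bench import status
s=status.get_state(); print(s["position"],s["tool_rot"])
g=w(q,(.042,.178,.1135))
print(rows(g,Rknob(28),6,back=.09))
E
```

```text
[0.55694009 0.23252638 0.37118207] [ 1.6604347   2.23860518 -0.37456286]
total turn [-1.  -3.8 -0. ] dist mm [   7.4  -50.4 -187.9] tool [ 31.3  -4.5 192.1]
[-0.2, -0.6, -0.0] [5.2, -0.7, 32.0]
[-0.2, -0.6, -0.0] [5.6, -0.8, 32.0]
[-0.2, -0.6, -0.0] [5.9, -0.9, 31.9]
[-0.2, -0.6, -0.0] [6.3, -1.0, 31.8]
[-0.2, -0.6, -0.0] [6.6, -1.1, 31.7]
[-0.2, -0.6, -0.0] [7.0, -1.2, 31.7]
[0.56431721 0.18217292 0.18325286]
```

Emit:
step_arm:
  rows:
    - [[0,-1,0],[10,-1,30],87]
    - [[0,-1,0],[8,-1,30],87]
    - [[0,-1,0],[7,-1,30],87]
    - [[-1,-1,0],[6,-1,30],87]
    - [[0,0,0],[0,0,30],87]
    - [[0,0,0],[0,0,20],87]
    - [[0,0,0],[0,0,0],87]

```text
time: 3.57
position: [0.5544, 0.1943, 0.187]
tool_rot: [1.576, 2.212, -0.419]
ft_force: [-0.1, 0.4, -0.4]
grip_width: 1.0
```

```bash
python3 - <<'E'
from plan import *
from h import *
from bench import status,optics
d=optics.get_image("wrist"); cv2.imwrite("pics/w1.png",d["frame"][:,:,::-1]); np.savez("w1.npz",**d)
d=optics.get_image("top"); crop(d,190,140,400,270,3.8,"pics/t1.png")
s=status.get_state(); print(s["position"],s["tool_rot"],s["ft_force"])
g=w(q,(.042,.178,.1135))
print(rows(g,Rknob(28),3,back=.0))
E
```

```text
[0.55562332 0.19708069 0.19074715] [ 1.57640807  2.21121655 -0.41077466] [-0.4608754   0.24850691  0.45996837]
total turn [0.3 0.4 1.8] dist mm [ 21.1 -55.3 -87. ] tool [-10.8   3.1 104.6]
[0.1, 0.1, 0.6] [-3.6, 1.0, 34.9]
[0.1, 0.1, 0.6] [-3.7, 1.1, 34.9]
[0.1, 0.1, 0.6] [-3.7, 1.2, 34.8]
[0.57677187 0.1417978  0.10378758]
```

View pics/w1.png

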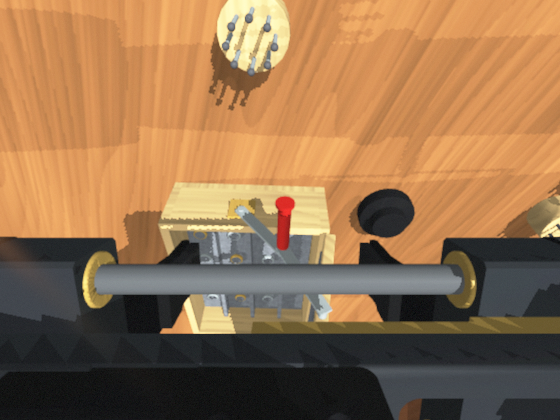

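View pics/t1.png

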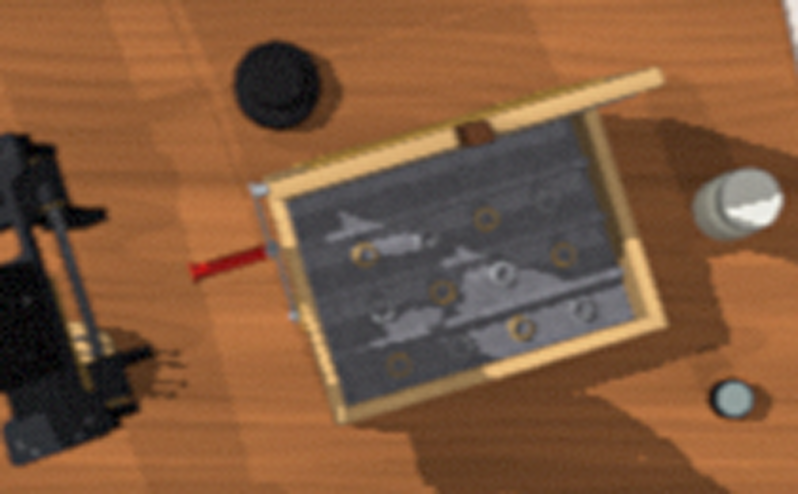

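Emit:
step_arm:
  rows:
    - [[0,0,1],[-4,1,30],87]
    - [[0,0,0.8],[-4,1,30],87]
    - [[0,0,0],[-3,1,25],87]
    - [[0,0,0],[0,0,14],87]
    - [[0,0,0],[0,0,0],87]

```text
time: 4.08
position: [0.5825, 0.153, 0.1171]
tool_rot: [1.608, 2.181, -0.372]
ft_force: [-1.0, 0.0, -0.7]
grip_width: 0.999
```

```bash
python3 - <<'E'
from plan import *
from h import *
from bench import status,optics
d=optics.get_image("wrist"); cv2.imwrite("pics/w2.png",d["frame"][:,:,::-1])
d=optics.get_image("top"); crop(d,190,140,400,270,3.8,"pics/t2.png")
s=status.get_state(); print(s["position"],s["tool_rot"],s["ft_force"])
g=w(q,(.042,.178,.1135))
print(rows(g,Rknob(28),1,back=.0))
E
```

```text
[0.58313066 0.15535113 0.11928953] [ 1.60627871  2.18169971 -0.36644497] [-0.11516372 -0.28319458  0.4609707 ]
total turn [ 1.7 -0.1 -0.3] dist mm [ -6.4 -13.6 -15.5] tool [ -2.6 -10.6  18.6]
[1.7, -0.1, -0.3] [-2.6, -10.6, 18.6]
[0.57677187 0.1417978  0.10378758]
```

View pics/w2.png

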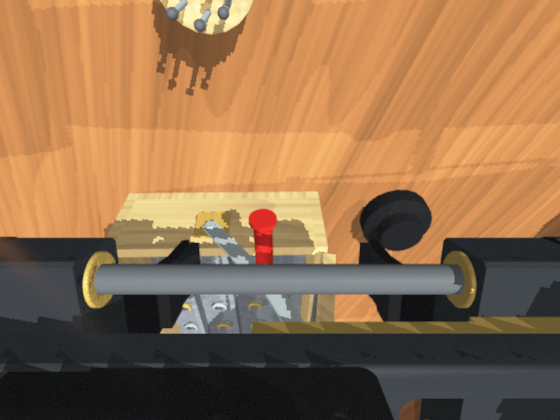

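View pics/t2.png

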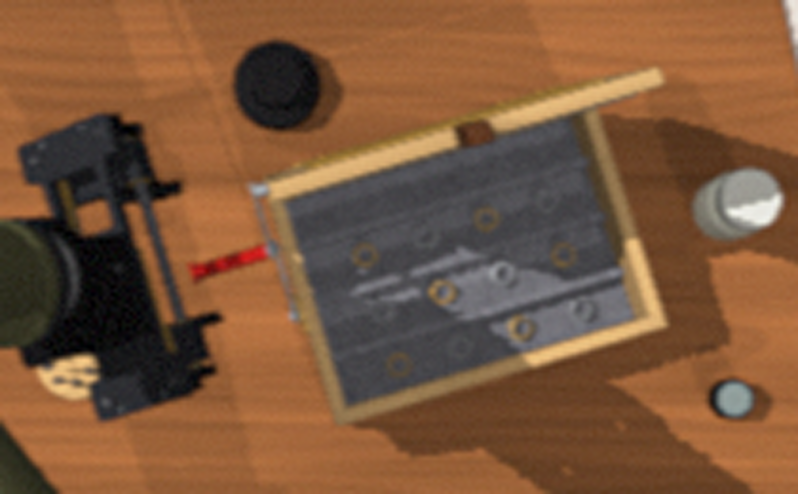

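Emit:
step_arm:
  rows:
    - [[1,0,0],[-1,-8,0],87]
    - [[0.5,0,0],[-1,-4,8],87]
    - [[0,0,0],[0,0,11],87]
    - [[0,0,0],[0,0,3],87]
    - [[0,0,0],[0,0,0],87]

```text
time: 4.6
position: [0.5764, 0.1459, 0.1048]
tool_rot: [1.617, 2.188, -0.384]
ft_force: [0.2, -1.0, 0.6]
grip_width: 0.999
```

```bash
python3 - <<'E'
from plan import *
from h import *
from bench import status,optics
d=optics.get_image("wrist"); cv2.imwrite("pics/w3.png",d["frame"][:,:,::-1])
d=optics.get_image("top"); crop(d,190,140,400,270,3.8,"pics/t3.png")
s=status.get_state(); print(s["position"],s["tool_rot"],s["ft_force"])
g=w(q,(.042,.178,.1135))
print(rows(g,Rknob(28),1,back=.0))
E
```

```text
[0.57642409 0.14611356 0.10503447] [ 1.61675796  2.18781712 -0.38428139] [-0.07237145 -0.80903767 -0.11797319]
total turn [ 0.6 -0.3 -0.2] dist mm [ 0.3 -4.3 -1.2] tool [-3.2 -1.   3.1]
[0.6, -0.3, -0.2] [-3.2, -1.0, 3.1]
[0.57677187 0.1417978  0.10378758]
```

View pics/w3.png

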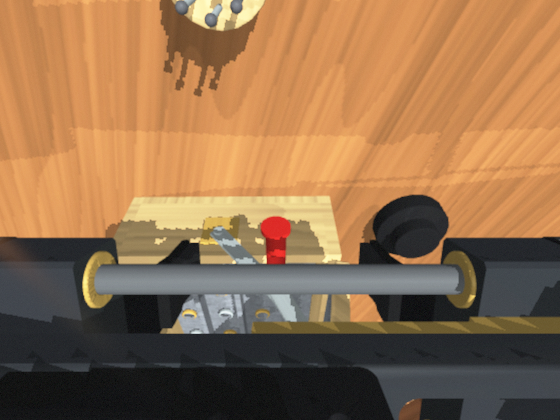

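Emit:
step_arm:
  rows:
    - [[0.5,0,0],[-3,-1,3],50]
    - [[0,0,0],[0,0,0],30]
    - [[0,0,0],[0,0,0],18]
    - [[0,0,0],[0,0,0],14]
    - [[0,0,0],[0,0,0],14]
    - [[0,0,0],[0,0,0],14]
  grip_force: 10

```text
time: 5.2
position: [0.5771, 0.1419, 0.1041]
tool_rot: [1.622, 2.189, -0.394]
ft_force: [0.0, -0.6, -0.7]
grip_width: 0.631
```

```bash
python3 - <<'E'
from plan import *
from h import *
from bench import status,optics
d=optics.get_image("wrist"); cv2.imwrite("pics/w4.png",d["frame"][:,:,::-1])
s=status.get_state(); print(s["position"],s["tool_rot"],s["ft_force"],s["grip_width"]*87)
g=w(q,(.042,.178,.1135))
print(rows(g,Rknob(28),1,back=.0))
E
```

```text
[0.57706789 0.14197642 0.10408625] [ 1.62185306  2.1891672  -0.39415261] [ 0.08978222 -0.57561257  0.09833814] 50.83432002814822
total turn [ 0.1 -0.4 -0.2] dist mm [-0.3 -0.2 -0.3] tool [ 0.1 -0.3  0.3]
[0.1, -0.4, -0.2] [0.1, -0.3, 0.3]
[0.57677187 0.1417978  0.10378758]
```

View pics/w4.png

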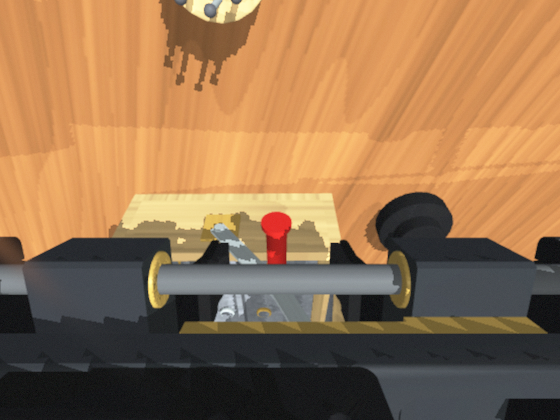

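Emit:
step_arm:
  rows:
    - [[0,0,0],[0,-2.5,0],40]
    - [[0,0,0],[0,0,0],30]
    - [[0,0,0],[0,0,0],22]
    - [[0,0,0],[0,0,0],22]
    - [[0,0,0],[0,0,0],22]

```text
time: 5.67
position: [0.5743, 0.1414, 0.1042]
tool_rot: [1.621, 2.189, -0.394]
ft_force: [-0.1, 0.2, -0.5]
grip_width: 0.285
```

```bash
python3 - <<'E'
from plan import *
from h import *
from bench import status,optics
d=optics.get_image("wrist"); crop(d,180,180,380,330,3.9,"pics/w5.png")
s=status.get_state(); print(s["position"],s["tool_rot"],s["ft_force"],s["grip_width"]*87)
E
```

```text
[0.57427831 0.14146728 0.10421693] [ 1.62135035  2.18945162 -0.39376146] [-0.30935058  0.62588062 -0.01136133] 23.591797259941877
```

View pics/w5.png

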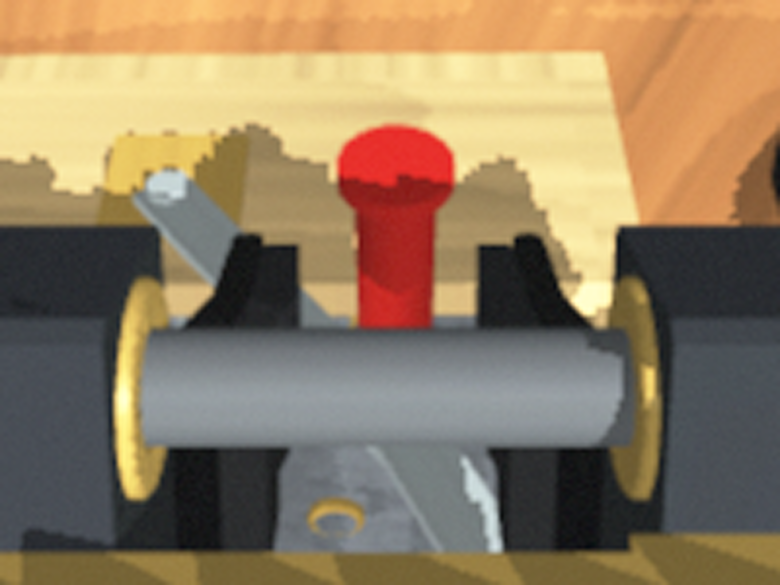

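Emit:
step_arm:
  rows:
    - [[0,0,0],[0,0.8,0],16]
    - [[0,0,0],[0,0,0],13]
    - [[0,0,0],[0,0,0],10]
    - [[0,0,0],[0,0,0],8]
    - [[0,0,0],[0,0,0],6]
  grip_force: 10

```text
time: 6.13
position: [0.5752, 0.1417, 0.1042]
tool_rot: [1.621, 2.189, -0.394]
ft_force: [0.5, 0.2, -0.7]
grip_width: 0.092
```

Emit:
step_arm:
  rows:
    - [[0,0,0],[0,0,0],4]
    - [[0,0,0],[0,0,0],2]
    - [[0,0,0],[0,0,0],0]
  grip_force: 25

```text
time: 6.38
position: [0.5752, 0.1417, 0.1042]
tool_rot: [1.621, 2.189, -0.394]
ft_force: [-0.2, 0.5, -0.1]
grip_width: 0.023
```

```bash
python3 - <<'E'
from plan import *
s=status.get_state(); print(s["position"],s["tool_rot"],s["ft_force"],s["grip_width"]*87)
Rc=Ro.from_rotvec(s["tool_rot"]).as_matrix()
C,S=np.cos(yaw),np.sin(yaw);A=np.array([[C,-S,0],[S,C,0],[0,0,1]])
gp=s["position"]-Rc[:,2]*.011; L=A.T@(gp-[q[0],q[1],0]); print("grasp local",L, "chest ax in tool\n",(Rc.T@A).round(3))
P=np.array([-.005,0,.056]); v=L-P; r=np.hypot(v[0],v[2]); th=np.arctan2(v[2],v[0]); print(r,np.degrees(th))
p0=v
for a in (.05,.1,.15,.2,.25,.3,.35,.4):
    n=np.array([r*np.cos(th+a),v[1],r*np.sin(th+a)]); print(a,(1e3*(n-v)).round(1),(1e3*Rc.T@A@(n-p0)).round(1)); p0=n
E
```

```text
[0.57523471 0.14170413 0.10417679] [ 1.62147143  2.18940768 -0.39375803] [-0.21251953  0.51614353 -0.10585396] 1.9995007975163528
grasp local [0.04047363 0.17830069 0.11392236] chest ax in tool
 [[ 0.004  0.886 -0.464]
 [ 1.    -0.002  0.004]
 [ 0.003 -0.464 -0.886]]
0.07364000825743847 51.86528033538348
0.05 [-3.   0.   2.2] [-1.  -2.9 -2. ]
0.1 [-6.   0.   4.3] [-1.  -3.  -1.8]
0.15 [-9.2  0.   6.1] [-0.9 -3.1 -1.7]
0.2 [-12.4   0.    7.9] [-0.8 -3.2 -1.5]
0.25 [-15.7   0.    9.4] [-0.7 -3.3 -1.4]
0.3 [-19.1   0.   10.9] [-0.7 -3.4 -1.3]
0.35 [-22.6   0.   12.1] [-0.6 -3.5 -1.1]
0.4 [-26.1   0.   13.1] [-0.5 -3.5 -0.9]
```

```bash
python3 - <<'E'
from h import *
from bench import status,optics
d=optics.get_image("wrist"); np.savez("w6.npz",**d);crop(d,180,180,380,330,3.9,"pics/w6.png")
d=optics.get_image("scene"); crop(d,180,100,380,250,3.9,"pics/s6.png")
E
```

```text
(no output)
```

View pics/w6.png

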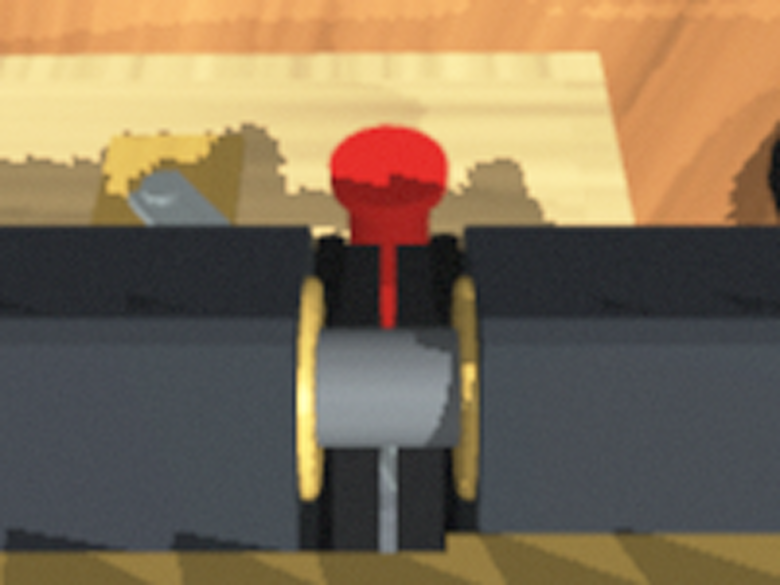

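View pics/s6.png

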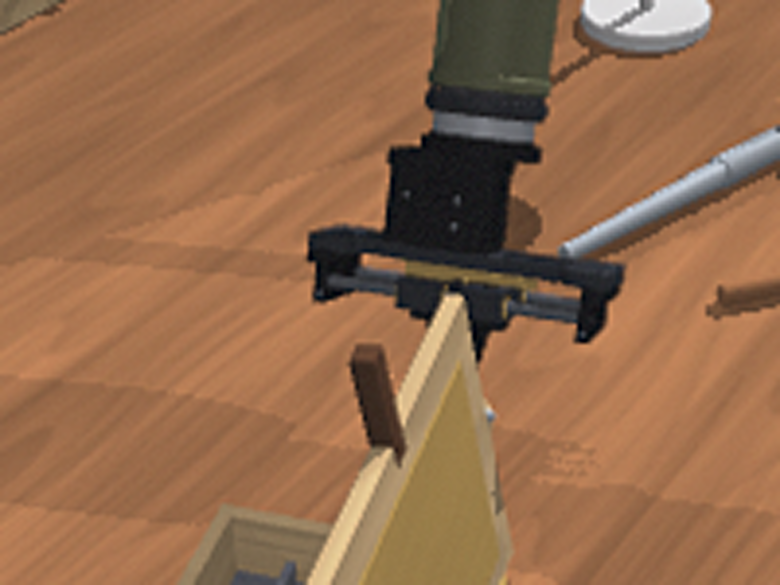

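```bash
python3 - <<'E'
from h import *
from fit import w
q=np.load("q.npy")
for f,mm in (("w6.npz",None),("w1.npz",None)):
    d=dict(np.load(f)); P=cloud(d)
    hsv=cv2.cvtColor(d["frame"],cv2.COLOR_RGB2HSV).astype(int); m=((hsv[...,0]<6)|(hsv[...,0]>174))&(hsv[...,1]>190)&(hsv[...,2]>80)
    v,u=np.where(m); pts=P[m]; C,S=np.cos(q[2]),np.sin(q[2]); R=np.array([[C,-S],[S,C]])
    L=np.c_[(pts[:,:2]-q[:2])@R,pts[:,2]]; k=(abs(L[:,1]-.17)<.06)&(abs(L[:,0]-.04)<.05)
    L=L[k];u=u[k];v=v[k]
    for r in sorted(set(v)): 
        j=v==r; print(f,r,u[j].min(),u[j].max(),L[j].mean(0).round(3))
d=dict(np.load("w6.npz")); 
for u,v in [(269,248),(290,248),(269,262),(290,262)]: print(world(d,u,v), d["range_z"][v,u])
E
```

```text
w6.npz 213 275 284 [0.041 0.2   0.105]
w6.npz 214 272 287 [0.041 0.2   0.106]
w6.npz 215 270 289 [0.041 0.2   0.107]
w6.npz 216 268 290 [0.041 0.2   0.108]
w6.npz 217 267 291 [0.041 0.2   0.108]
w6.npz 218 266 292 [0.041 0.2   0.109]
w6.npz 219 266 292 [0.041 0.2   0.11 ]
w6.npz 220 265 293 [0.041 0.2   0.111]
w6.npz 221 265 293 [0.041 0.2   0.112]
w6.npz 222 265 293 [0.041 0.2   0.112]
w6.npz 223 265 293 [0.041 0.2   0.113]
w6.npz 224 265 293 [0.041 0.2   0.114]
w6.npz 225 265 293 [0.041 0.2   0.115]
w6.npz 226 265 293 [0.041 0.2   0.116]
w6.npz 227 266 293 [0.041 0.2   0.116]
w6.npz 228 266 293 [0.041 0.2   0.117]
w6.npz 229 266 292 [0.041 0.2   0.118]
w6.npz 230 267 292 [0.041 0.2   0.119]
w6.npz 231 267 291 [0.041 0.2   0.119]
w6.npz 232 268 290 [0.041 0.2   0.12 ]
w6.npz 233 269 289 [0.041 0.2   0.12 ]
w6.npz 234 270 289 [0.041 0.199 0.121]
w6.npz 235 270 288 [0.041 0.198 0.12 ]
w6.npz 236 270 288 [0.041 0.196 0.12 ]
w6.npz 237 270 288 [0.041 0.194 0.118]
w6.npz 238 270 288 [0.041 0.193 0.117]
w6.npz 239 270 288 [0.041 0.192 0.118]
w6.npz 240 270 288 [0.041 0.191 0.118]
w6.npz 2
[... 2439 characters left out ...]
63 0.118]
w1.npz 237 278 288 [0.041 0.161 0.118]
w1.npz 238 278 288 [0.041 0.16  0.118]
w1.npz 239 278 287 [0.041 0.159 0.118]
w1.npz 240 278 287 [0.041 0.158 0.118]
w1.npz 241 278 287 [0.041 0.156 0.118]
w1.npz 242 278 287 [0.041 0.155 0.118]
w1.npz 243 277 287 [0.04  0.153 0.118]
w1.npz 244 278 287 [0.041 0.152 0.118]
w1.npz 245 278 287 [0.041 0.151 0.118]
w1.npz 246 278 287 [0.041 0.149 0.118]
w1.npz 247 278 286 [0.04  0.148 0.118]
w1.npz 248 279 285 [0.041 0.146 0.118]
w1.npz 249 282 283 [0.041 0.145 0.119]
[0.56276052 0.16497982 0.13070057] 0.16290905
[0.57289621 0.16863075 0.1312202 ] 0.16221417
[0.56073881 0.17319925 0.14676571] 0.14531912
[0.57023435 0.17519711 0.14610458] 0.14642982
```

```bash
python3 - <<'E'
from h import *
from bench import status
from scipy.spatial.transform import Rotation as Ro
s=status.get_state();Rc=Ro.from_rotvec(s["tool_rot"]).as_matrix();p=s["position"]
d=dict(np.load("w6.npz"))
for k in (-.011,0,.008):
  for x in (0,.0095): print(k,x,proj(d,p+Rc[:,2]*k+Rc[:,0]*x),(d["R"]@(p+Rc[:,2]*k+Rc[:,0]*x)+d["t"]))
P=cloud(d);L=(P-p)@Rc
for r in range(236,330,4): print(r,[(1e3*L[r,c]).round(0).tolist() for c in (265,270,290,294)])
E
```

```text
-0.011 0 [278.76737306 250.1676289 ] [-1.54638068e-04  2.21766184e-02  1.89295196e-01]
-0.011 0.0095 [278.76142864 235.02547266] [-1.56212637e-04  1.29748265e-02  1.86933624e-01]
0 0 [278.7662877  243.85055768] [-1.64026332e-04  1.94421689e-02  1.99949899e-01]
0 0.0095 [278.76065086 229.44942173] [-1.65600900e-04  1.02403770e-02  1.97588327e-01]
0.008 0 [278.7655683  239.66340561] [-1.70854160e-04  1.74534784e-02  2.07698774e-01]
0.008 0.0095 [278.7601359  225.75757367] [-1.72428728e-04  8.25168645e-03  2.05337202e-01]
236 [[-16.0, -11.0, 63.0], [12.0, -5.0, -19.0], [11.0, 6.0, -16.0], [-16.0, 13.0, 62.0]]
240 [[12.0, -7.0, -26.0], [8.0, -5.0, -15.0], [-18.0, 9.0, 57.0], [12.0, 8.0, -28.0]]
244 [[12.0, -7.0, -33.0], [10.0, -5.0, -29.0], [10.0, 6.0, -29.0], [12.0, 8.0, -34.0]]
248 [[12.0, -7.0, -39.0], [10.0, -5.0, -35.0], [11.0, 6.0, -36.0], [12.0, 8.0, -39.0]]
252 [[12.0, -7.0, -45.0], [10.0, -4.0, -40.0], [11.0, 6.0, -42.0], [12.0, 7.0, -44.0]]
256 [[12.0, -6.0, -51.0], [10.0, -4.0, -46.0], [10.0, 5.0, -45.0], [12.0, 7.0, -49.0]]
260 [[12.0, -6.0, -55.0], [10.0, -4.0, -49.0], [10.0
[... 833 characters left out ...]
 -77.0]]
300 [[5.0, -5.0, -77.0], [4.0, -3.0, -75.0], [4.0, 4.0, -76.0], [5.0, 6.0, -78.0]]
304 [[3.0, -5.0, -77.0], [2.0, -3.0, -76.0], [2.0, 4.0, -76.0], [69.0, 0.0, -189.0]]
308 [[1.0, -5.0, -77.0], [0.0, -4.0, -75.0], [1.0, 4.0, -76.0], [2.0, 6.0, -79.0]]
312 [[1.0, -5.0, -79.0], [-1.0, -4.0, -76.0], [-1.0, 4.0, -76.0], [0.0, 6.0, -79.0]]
316 [[-1.0, -5.0, -80.0], [-4.0, -4.0, -74.0], [-3.0, 4.0, -77.0], [-1.0, 6.0, -79.0]]
320 [[-2.0, -5.0, -80.0], [-4.0, -4.0, -77.0], [-5.0, 5.0, -76.0], [-3.0, 6.0, -79.0]]
324 [[25.0, -3.0, -124.0], [26.0, -2.0, -124.0], [25.0, 3.0, -124.0], [25.0, 4.0, -124.0]]
328 [[25.0, -3.0, -125.0], [25.0, -2.0, -125.0], [25.0, 3.0, -125.0], [25.0, 3.0, -125.0]]
```

Emit:
step_arm:
  rows:
    - [[0,0,0],[0,0,-4],36]
    - [[0,0,0],[0,0,0],36]
    - [[0,0,0],[0,0,0],36]
    - [[0,0,0],[0,0,0],36]
    - [[0,0,0],[0,0,0],36]
    - [[0,0,0],[0,0,0],36]
    - [[0,0,0],[0,0,10],36]
    - [[0,0,0],[0,0,10],36]
    - [[0,0,0],[0,0,8],36]
    - [[0,0,0],[0,0,0],36]
  grip_force: 10

```text
time: 7.32
position: [0.5789, 0.13, 0.0809]
tool_rot: [1.621, 2.189, -0.393]
ft_force: [-0.2, -1.1, -0.5]
grip_width: 0.405
```

```bash
cat > look.py <<'E'
import sys
from h import *
from bench import status,optics
n=sys.argv[1]
d=optics.get_image("wrist"); np.savez("w%s.npz"%n,**d);crop(d,180,180,380,330,3.9,"pics/w%s.png"%n)
s=status.get_state(); print(s["position"],s["tool_rot"],s["ft_force"],s["grip_width"]*87)
E
python3 look.py 7
```

```text
[0.5789991  0.13041669 0.08135267] [ 1.62119305  2.18936192 -0.39276167] [-0.0331349  -0.20968617 -0.34045788] 35.86798332939168
```

View pics/w7.png

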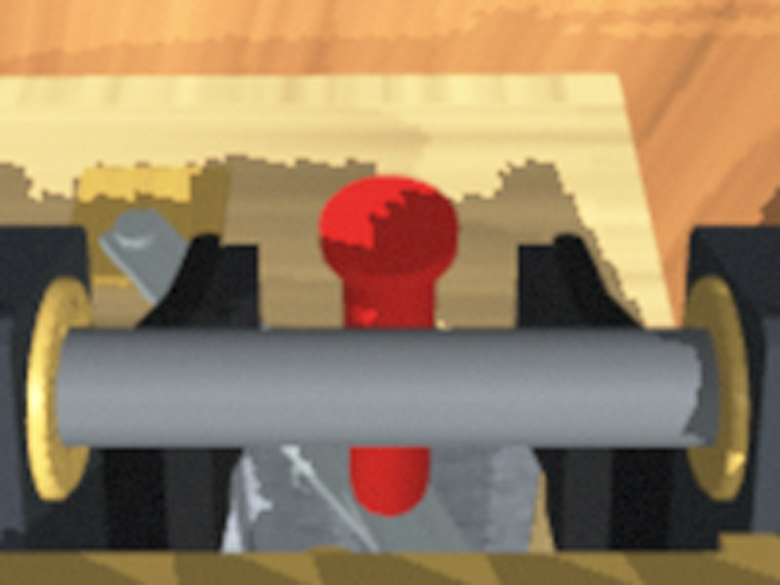

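Emit:
step_arm:
  rows:
    - [[0,0,0],[0,0,4],25]
    - [[0,0,0],[0,0,0],18]
    - [[0,0,0],[0,0,0],15]
    - [[0,0,0],[0,0,0],12]
    - [[0,0,0],[0,0,0],9]
    - [[0,0,0],[0,0,0],6]
    - [[0,0,0],[0,0,0],4]
  grip_force: 10

```text
time: 7.95
position: [0.5796, 0.1286, 0.0773]
tool_rot: [1.621, 2.19, -0.393]
ft_force: [0.9, -0.6, -0.2]
grip_width: 0.134
```

```bash
python3 look.py 8
```

```text
[0.5796073  0.12858319 0.07729834] [ 1.6212526   2.18973877 -0.39281485] [-0.65424726  0.15883427 -0.93722494] 11.745872791566732
```

View pics/w8.png

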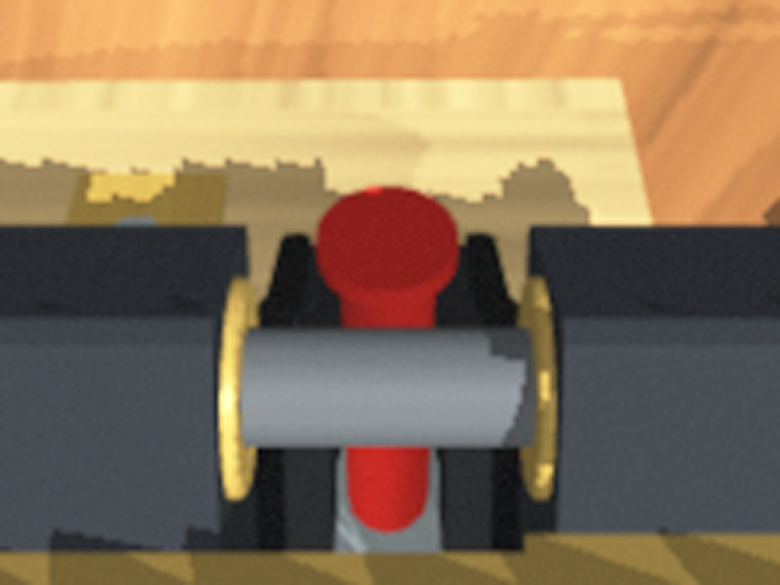

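Emit:
step_arm:
  rows:
    - [[0,0,0],[0,0,0],0]
    - [[0,0,0],[0,0,0],0]
    - [[0,0,0],[-1,-3,-2],0]
    - [[0,0,0],[0,0,0],0]
  grip_force: 25

```text
time: 8.33
position: [0.5773, 0.1281, 0.0788]
tool_rot: [1.621, 2.191, -0.39]
ft_force: [-2.2, -1.4, 1.4]
grip_width: 0.126
```

Emit:
step_arm:
  rows:
    - [[0,0,0],[-1,-3,-2],0]
    - [[0,0,0],[-1,-3,-2],0]

```text
time: 8.5
position: [0.5729, 0.1267, 0.0826]
tool_rot: [1.62, 2.191, -0.385]
ft_force: [3.7, -0.3, -5.3]
grip_width: 0.124
```

```bash
python3 - <<'E'
from h import *
from bench import optics
for n,b,s in (("top",(190,140,400,270),3.8),("scene",(180,160,360,400),2.5)):
    d=optics.get_image(n); np.savez(n+"9.npz",**d); crop(d,*b,s,f"pics/{n}9.png")
E
python3 look.py 9
```

```text
[0.57236408 0.12653978 0.08296557] [ 1.62046064  2.19066274 -0.38703561] [ 2.6283293  -1.00907696 -5.30433675] 11.142857142816414
```

View pics/top9.png

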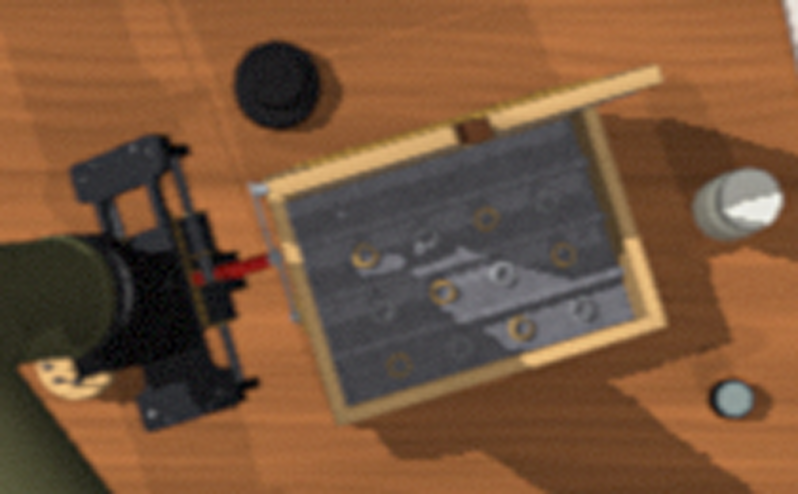

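Emit:
step_arm:
  rows:
    - [[0,0,0],[-0.8,-3,-1.6],0]
    - [[0,0,0],[-0.8,-3,-1.5],0]
    - [[0,0,0],[0,0,0],0]

```text
time: 8.9
position: [0.5676, 0.1251, 0.0865]
tool_rot: [1.62, 2.19, -0.384]
ft_force: [0.6, -0.4, -3.6]
grip_width: 0.127
```

Emit:
step_arm:
  rows:
    - [[0,0,0],[-0.7,-3,-1.4],0]
    - [[0,0,0],[-0.7,-3,-1.3],0]
    - [[0,0,0],[0,0,0],0]

```text
time: 9.15
position: [0.5628, 0.1236, 0.0894]
tool_rot: [1.619, 2.19, -0.38]
ft_force: [1.2, -0.0, -3.1]
grip_width: 0.132
```

```bash
cat > ch.py <<'E'
# chest fixed-feature shift vs start via template match in top view (rim front corners)
import sys
from h import *
from bench import optics
a=dict(np.load("top0.npz"))["frame"]; d=optics.get_image("top"); b=d["frame"]; np.savez("topl.npz",**d)
for x,y in ((279,250),(364,224)):
    t=a[y-7:y+8,x-7:x+8]; r=cv2.matchTemplate(b[y-12:y+13,x-12:x+13],t,cv2.TM_CCOEFF_NORMED)
    _,m,_,l=cv2.minMaxLoc(r); r=cv2.copyMakeBorder(r,1,1,1,1,cv2.BORDER_REPLICATE); i,j=l[1]+1,l[0]+1
    f=lambda p,c,n:0.5*(p-n)/(p-2*c+n) if (p-2*c+n) else 0
    print("corner",x,y,"shift px",round(l[0]-5+f(r[i,j-1],r[i,j],r[i,j+1]),2),round(l[1]-5+f(r[i-1,j],r[i,j],r[i+1,j]),2),"score",round(m,3))
crop(d,190,140,400,270,3.8,sys.argv[1])
E
python3 ch.py pics/top10.png; python3 look.py 10
```

```text
corner 279 250 shift px 0.16 -0.03 score 0.671
corner 364 224 shift px -0.03 -0.06 score 0.997
[0.56277504 0.12360154 0.08940433] [ 1.61951393  2.19043815 -0.38079527] [ 1.92114822 -0.58527903 -3.58078382] 11.372819973896886
```

View pics/top10.png

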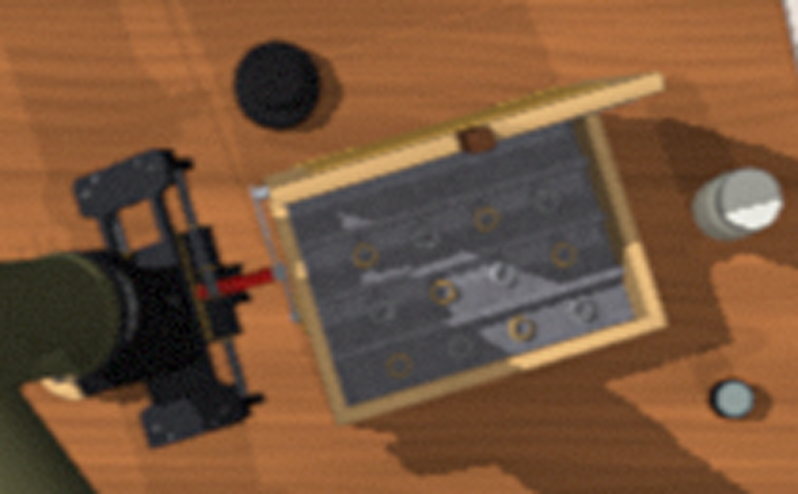

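Emit:
step_arm:
  rows:
    - [[0,0,0],[0,0,0],14]
    - [[0,0,0],[0,0,0],20]
    - [[0,0,0],[0,0,0],35]
    - [[0,0,0],[0,0,0],45]
    - [[0,0,0],[0,0,0],45]
    - [[0,0,0],[0,0,0],45]
    - [[0,0,0],[0,0,0],45]
    - [[0,0,0],[0,0,-10],45]
    - [[0,0,0],[0,0,-20],45]
    - [[0,0,0],[0,0,-30],45]
  grip_force: 10

```text
time: 10.08
position: [0.5493, 0.1456, 0.1417]
tool_rot: [1.624, 2.19, -0.403]
ft_force: [-0.2, -0.2, 0.2]
grip_width: 0.515
```

```bash
python3 ch.py pics/top11.png; python3 look.py 11; python3 - <<'E'
from plan import *
c,s=np.cos(np.radians(78)),np.sin(np.radians(78))
g=w(q,(.095-.225*c,0,.081+.225*s)); print(g)
rows(g,Rtong(),1,back=.071)
R=Rtong();R[:,:2]*=-1
rows(g,R,1,back=.071)
E
```

```text
corner 279 250 shift px 0.16 -0.02 score 0.669
corner 364 224 shift px -0.03 -0.06 score 0.997
[0.55191647 0.15174397 0.14700753] [ 1.61982641  2.19028505 -0.38563916] [ 0.69185886  0.35838217 -0.14412062] 44.76235824923385
[ 0.63366183 -0.0215253   0.30108321]
total turn [-21.2  22.  -88.2] dist mm [  81.7 -173.3  214.1] tool [-267.    29.  -102.1]
[-21.2, 22.0, -88.2] [-267.0, 29.0, -102.1]
total turn [22.  21.1 88. ] dist mm [  81.7 -173.3  214.1] tool [-267.    29.  -102.1]
[22.0, 21.1, 88.0] [-267.0, 29.0, -102.1]
```

View pics/top11.png

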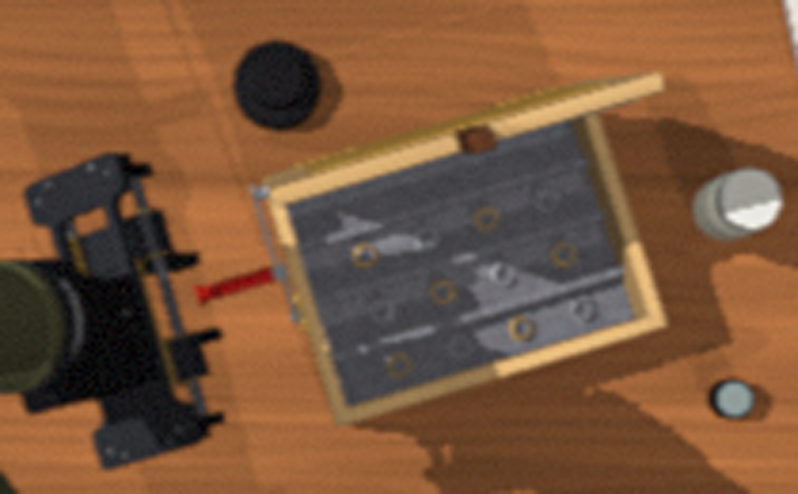

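Emit:
step_arm:
  rows:
    - [[0,0,0],[0,0,-35],45]
    - [[0,0,0],[0,0,-40],45]
    - [[0,0,0],[0,0,-40],45]
    - [[0,0,0],[0,0,-40],45]
    - [[0,6.5,-4],[0,0,-40],45]
    - [[0,6.5,-4],[0,0,-40],45]
    - [[0,6.5,-4],[0,0,-30],45]
    - [[0,6.5,-4],[0,0,0],45]

```text
time: 10.85
position: [0.5064, 0.2729, 0.3969]
tool_rot: [1.499, 2.741, -0.124]
ft_force: [-0.9, -0.5, 0.5]
grip_width: 0.517
```

```bash
python3 - <<'E'
from plan import *
s=status.get_state();print(s["position"],s["joint_positions"].round(2))
c,s=np.cos(np.radians(78)),np.sin(np.radians(78))
g=w(q,(.095-.225*c,0,.081+.225*s)); print(g)
rows(g,Rtong(),12,back=.075)
E
```

```text
[0.50637156 0.27291453 0.39693689] [-0.04  0.26 -0.69  1.19  0.21  1.82 -0.11]
[ 0.63366183 -0.0215253   0.30108321]
total turn [ -5.    0.2 -74.4] dist mm [ 127.3 -294.4  -31.9] tool [-314.5  -49.1   51.1]
[-0.4, 0.0, -6.2] [-26.2, -4.1, 4.3]
[-0.4, 0.0, -6.2] [-25.6, -6.9, 4.2]
[-0.4, 0.0, -6.2] [-24.7, -9.7, 4.1]
[-0.4, 0.0, -6.2] [-23.5, -12.3, 4.1]
[-0.4, 0.0, -6.2] [-22.0, -14.8, 4.0]
[-0.4, 0.0, -6.2] [-20.3, -17.2, 3.8]
[-0.4, 0.0, -6.2] [-18.3, -19.3, 3.7]
[-0.4, 0.0, -6.2] [-16.1, -21.2, 3.5]
[-0.4, 0.0, -6.2] [-13.8, -22.8, 3.4]
[-0.4, 0.0, -6.2] [-11.2, -24.2, 3.2]
[-0.4, 0.0, -6.2] [-8.5, -25.3, 3.0]
[-0.4, 0.0, -6.2] [-5.8, -26.1, 2.8]
```

Emit:
step_arm:
  rows:
    - [[-0.4,0,-6.2],[-26,-4,-3],60]
    - [[-0.4,0,-6.2],[-26,-7,-3],60]
    - [[-0.4,0,-6.2],[-25,-10,0],60]
    - [[-0.4,0,-6.2],[-24,-12,0],60]
    - [[-0.4,0,-6.2],[-22,-15,0],60]
    - [[-0.4,0,-6.2],[-20,-17,0],60]
    - [[-0.4,0,-6.2],[-18,-19,0],60]
    - [[-0.4,0,-6.2],[-16,-21,0],60]
    - [[-0.4,0,-6.2],[-14,-23,0],60]
    - [[-0.4,0,-6.2],[-11,-24,0],60]
    - [[-0.4,0,-6.2],[-8,-25,0],60]
    - [[-0.4,0,-6.2],[-6,-26,0],60]

```text
time: 11.85
position: [0.6455, -0.0236, 0.4254]
tool_rot: [-0.576, 3.075, 0.008]
ft_force: [-0.3, 0.7, 0.4]
grip_width: 0.687
```

```bash
python3 - <<'E'
from plan import *
s=status.get_state();print(s["position"],s["joint_positions"].round(2),s["ft_force"])
c,s=np.cos(np.radians(78)),np.sin(np.radians(78))
g=w(q,(.095-.225*c,0,.081+.225*s)); print(g)
rows(g,Rtong(),3,back=.075)
from bench import optics
from h import *
d=optics.get_image("wrist"); np.savez("w12.npz",**d); cv2.imwrite("pics/w12.png",d["frame"][:,:,::-1])
E
```

```text
[ 0.64549189 -0.02356435  0.42537579] [ 0.45  0.38 -0.7   0.99  0.25  1.84  1.79] [-0.30454848  0.7191916   0.36180335]
[ 0.63366183 -0.0215253   0.30108321]
total turn [0.2 0.8 4.1] dist mm [-11.8   2.  -60.3] tool [11.1  6.  60.2]
[0.1, 0.3, 1.4] [3.7, 2.0, 20.1]
[0.1, 0.3, 1.4] [3.7, 1.9, 20.1]
[0.1, 0.3, 1.4] [3.6, 1.9, 20.1]
```

View pics/w12.png

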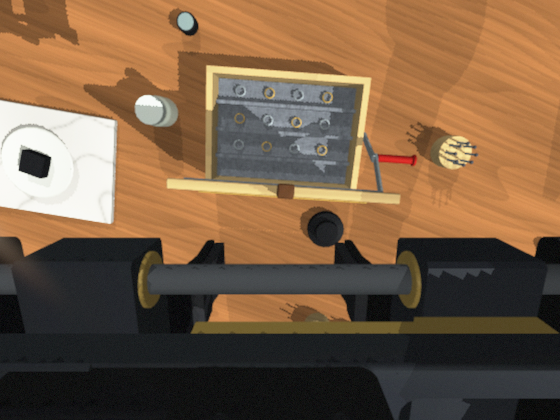

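```bash
python3 - <<'E'
from plan import *
from h import *
d=dict(np.load("w12.npz"))
for u,v in [(280,190),(286,190),(291,190)]: print(world(d,u,v))
t=dict(np.load("topl.npz"))
for u,v in [(190+478/3.8,140+140/3.8)]: print(world(t,u,v))
X=world(d,286,190); C,S=np.cos(yaw),np.sin(yaw)
print("local",C*(X[0]-q[0])+S*(X[1]-q[1]),-S*(X[0]-q[0])+C*(X[1]-q[1]),X[2])
E
```

```text
[ 0.63302734 -0.02666714  0.31940639]
[ 0.6310799  -0.02135903  0.31886177]
[ 0.62943989 -0.01692777  0.31847558]
[ 0.63163192 -0.01928355  0.31895977]
local 0.04580167336986463 0.0009199538455834429 0.3188617662547142
```

Emit:
step_arm:
  rows:
    - [[0,0,2],[5,3,20],60]
    - [[0,0.4,2],[4,2,30],60]
    - [[0,0.4,0],[2,1,30],50]
    - [[0,0,0],[0,0,20],50]
    - [[0,0,0],[0,0,0],50]

```text
time: 12.32
position: [0.6374, -0.0351, 0.3198]
tool_rot: [0.442, -3.109, -0.001]
ft_force: [-0.8, -0.8, -0.6]
grip_width: 0.594
```

```bash
python3 - <<'E'
from plan import *
s=status.get_state();print(s["position"],s["ft_force"],s["grip_width"]*87)
g=np.array([.633,-.0215,.3005])
rows(g,Rtong(),1,back=-.024)
from bench import optics
from h import *
d=optics.get_image("wrist"); np.savez("w13.npz",**d); cv2.imwrite("pics/w13.png",d["frame"][:,:,::-1])
d=optics.get_image("scene"); crop(d,180,100,380,250,3.9,"pics/s13.png")
E
```

```text
[ 0.63738663 -0.03509757  0.31975104] [-0.77257786 -0.81556244 -0.61772903] 51.67727295444549
total turn [ 0.  -0.1 -1. ] dist mm [ -4.4  13.6 -54.3] tool [ 0.4 14.2 54.3]
[0.0, -0.1, -1.0] [0.4, 14.2, 54.3]
```

View pics/w13.png

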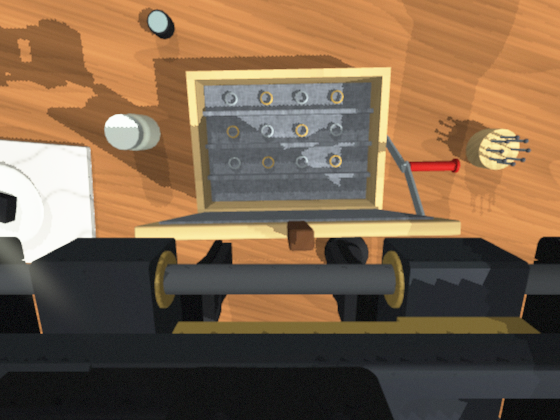

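View pics/s13.png

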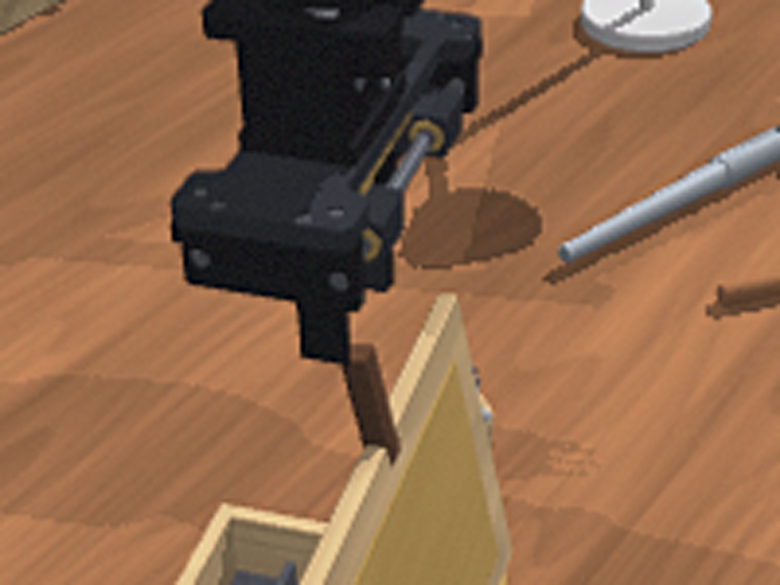

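Emit:
step_arm:
  rows:
    - [[0,0,-0.6],[0,10,0],50]
    - [[0,0,0],[0,4,0],50]
    - [[0,0,0],[0,0,0],50]

```text
time: 12.67
position: [0.6365, -0.0189, 0.3292]
tool_rot: [-0.459, 3.096, -0.001]
ft_force: [-0.2, -0.0, 0.6]
grip_width: 0.575
```

```bash
python3 - <<'E'
from plan import *
s=status.get_state();print(s["position"],s["ft_force"],s["grip_width"]*87)
g=np.array([.633,-.0215,.3005])
rows(g,Rtong(),1,back=-.024)
from bench import optics
from h import *
d=optics.get_image("wrist"); np.savez("w14.npz",**d); cv2.imwrite("pics/w14.png",d["frame"][:,:,::-1])
for u in (286,288,290): print(world(d,u,235))
E
```

```text
[ 0.63648104 -0.01891341  0.32918578] [-0.18233783 -0.0265986   0.57818865] 49.98214427211773
total turn [-0.1  0.6 -0.3] dist mm [ -3.5  -2.6 -63.7] tool [ 4.8 -1.3 63.6]
[-0.1, 0.6, -0.3] [4.8, -1.3, 63.6]
[ 0.63323393 -0.0145663   0.32031239]
[ 0.63306821 -0.01323211  0.3196423 ]
[ 0.73501687  0.03024361 -0.0007998 ]
```

View pics/w14.png

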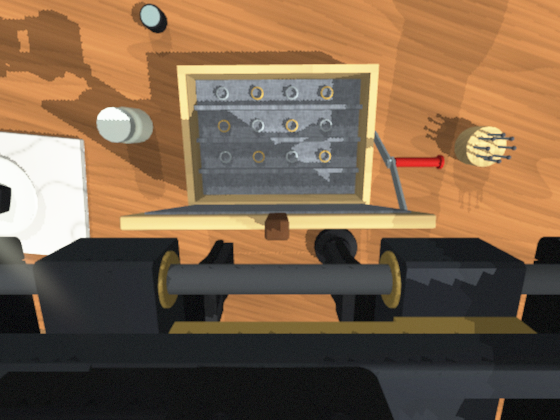

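Emit:
step_arm:
  rows:
    - [[0,0.5,0],[4,-1.3,10],50]
    - [[0,0,0],[0.5,0,15],50]
    - [[0,0,0],[0,0,15],50]
    - [[0,0,0],[0,0,12],50]
    - [[0,0,0],[0,0,0],50]

```text
time: 13.13
position: [0.6341, -0.0206, 0.2778]
tool_rot: [-0.463, 3.099, -0.006]
ft_force: [-0.1, -0.1, 0.2]
grip_width: 0.577
```

```bash
python3 - <<'E'
from plan import *
s=status.get_state();print(s["position"],s["ft_force"],s["grip_width"]*87)
g=np.array([.633,-.0215,.3005])
rows(g,Rtong(),1,back=-.024)
from bench import optics
from h import *
d=optics.get_image("wrist"); np.savez("w15.npz",**d); cv2.imwrite("pics/w15.png",d["frame"][:,:,::-1])
d=optics.get_image("scene"); crop(d,180,100,380,250,3.9,"pics/s15.png")
E
```

```text
[ 0.6340639  -0.02057069  0.27780361] [-0.12320672 -0.06949883  0.17703394] 50.18021892583821
total turn [-0.3  0.4 -0.2] dist mm [ -1.1  -0.9 -12.3] tool [ 1.4 -0.5 12.3]
[-0.3, 0.4, -0.2] [1.4, -0.5, 12.3]
```

View pics/w15.png

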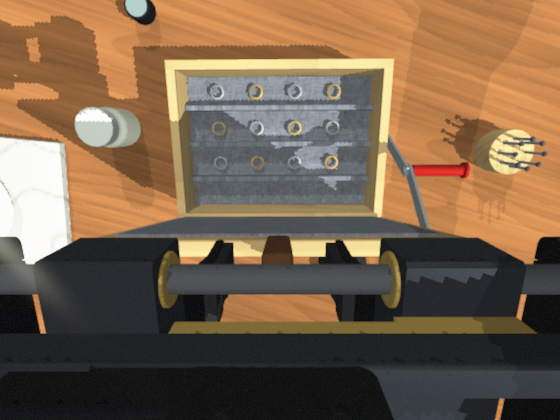

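View pics/s15.png

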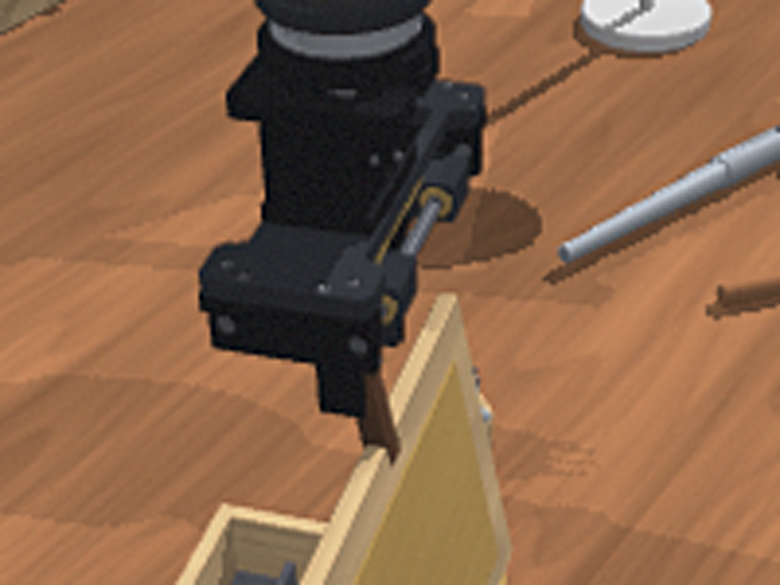

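Emit:
step_arm:
  rows:
    - [[0,0,0],[1,-1.5,8],45]
    - [[0,0,0],[0,0,3],36]
    - [[0,0,0],[0,0,0],28]
    - [[0,0,0],[0,0,0],24]
    - [[0,0,0],[0,0,0],24]
    - [[0,0,0],[0,0,0],24]

```text
time: 13.73
position: [0.6361, -0.0227, 0.271]
tool_rot: [-0.46, 3.092, -0.008]
ft_force: [0.0, 0.3, -0.5]
grip_width: 0.298
```

```bash
python3 look.py 16
```

```text
[ 0.63611479 -0.02260149  0.271101  ] [-0.46036317  3.09182244 -0.00785974] [-0.46561781 -0.03068693 -0.26527027] 25.293029657831244
```

View pics/w16.png

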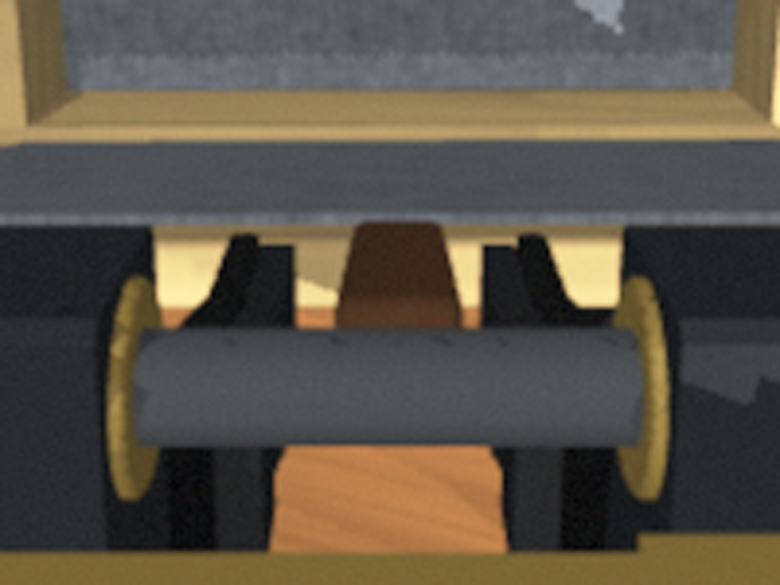

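Emit:
step_arm:
  rows:
    - [[0,0,0],[1,1.5,4],22]
    - [[0,0,0],[0,0,0],19]
    - [[0,0,0],[0,0,0],16]
    - [[0,0,0],[0,0,0],13]
    - [[0,0,0],[0,0,0],10]
    - [[0,0,0],[0,0,0],8]
  grip_force: 8

```text
time: 14.28
position: [0.6349, -0.0215, 0.2671]
tool_rot: [-0.46, 3.091, -0.009]
ft_force: [-0.8, -0.4, -0.1]
grip_width: 0.184
```

```bash
python3 look.py 17;python3 ch.py pics/top17.png; python3 - <<'E'
from h import *
from bench import optics
d=optics.get_image("scene"); crop(d,180,100,380,250,3.9,"pics/s17.png")
E
```

```text
[ 0.63495881 -0.02149463  0.26711484] [-0.46031034  3.09085246 -0.00869818] [-0.10172062 -0.03884334  0.84587612] 15.864377491389892
corner 279 250 shift px 0.17 0.03 score 0.993
corner 364 224 shift px 2.73 2.9 score 0.572
```

View pics/w17.png

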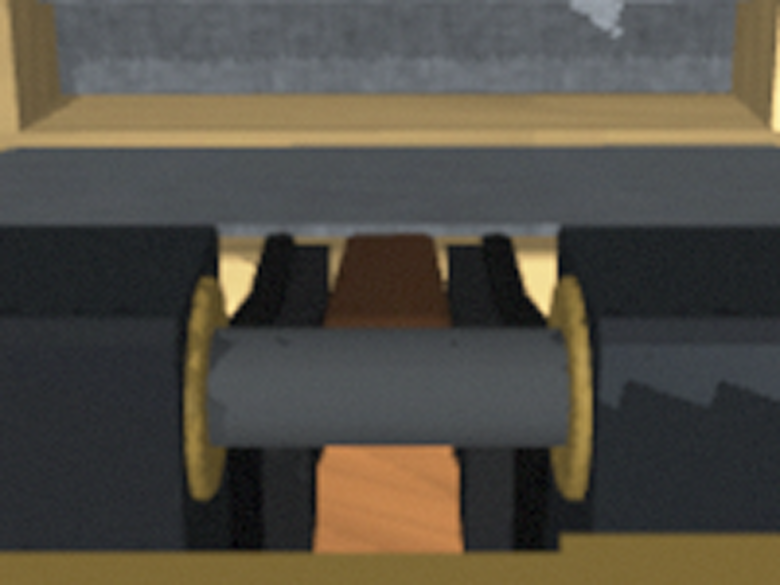

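View pics/s17.png

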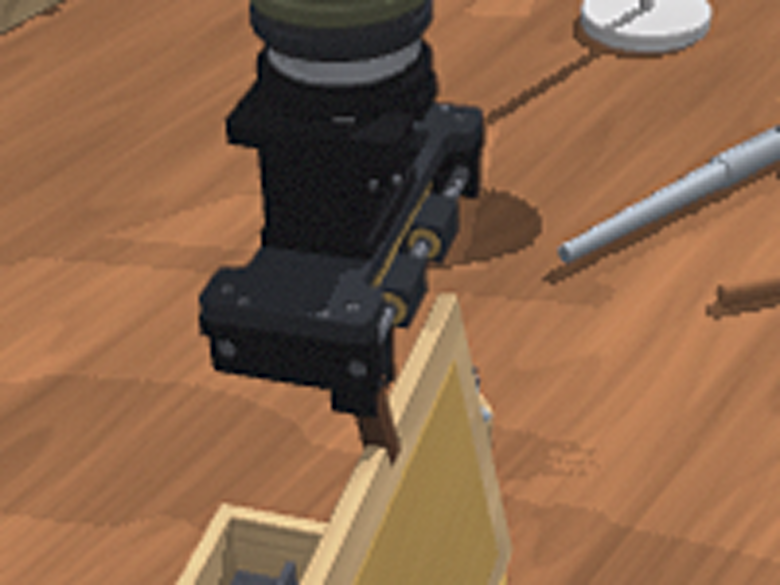

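```bash
cat > arc.py <<'E'
import sys
from plan import *
s=status.get_state(); Rc=Ro.from_rotvec(s["tool_rot"]).as_matrix();C,S=np.cos(yaw),np.sin(yaw);A=np.array([[C,-S,0],[S,C,0],[0,0,1]])
L=A.T@(s["position"]-[q[0],q[1],0]); off=.2998-.26711
G=L+[0,0,off]; v=np.array([.095-G[0],G[2]-.081]); r=np.hypot(*v); a=np.arctan2(v[1],v[0])
print("r",r.round(4),"alpha deg",np.degrees(a).round(1),"lid est",(np.radians(80)-a).round(3),"y",G[1].round(4),"F chest",(A.T@s["ft_force"]).round(1),"w",s["grip_width"]*87,"t",s["time"])
Rt=Rtong(); print("turn err",np.degrees(Ro.from_matrix(Rc.T@Rt).as_rotvec()).round(1))
r0=float(sys.argv[1]) if len(sys.argv)>1 else r; st=np.radians(float(sys.argv[2]) if len(sys.argv)>2 else 2.5)
p=G
for i in range(6):
    a2=a-st*(i+1); n=np.array([.095-r0*np.cos(a2),G[1]*(1-(i+1)/6),.081+r0*np.sin(a2)]); print((1e3*Rc.T@A@(n-p)).round(1).tolist()); p=n
E
python3 arc.py
```

```text
r 0.2235 alpha deg 78.2 lid est 0.031 y -0.0004 F chest [-0.1 -0.7  0.2] w 15.64177990629127 t 14.4333
turn err [-0.5  0.9 -0.2]
[9.5, 0.0, 2.0]
[9.4, 0.1, 2.5]
[9.3, 0.1, 2.9]
[9.2, 0.1, 3.3]
[9.0, 0.1, 3.7]
[8.9, 0.1, 4.1]
```

Emit:
step_arm:
  rows:
    - [[0,0,0],[0,0,0],5]
    - [[0,0,0],[0,0,0],5]
    - [[0,0,0],[5,0,1],5]
    - [[0,0,0],[7,0,1.8],5]
    - [[0,0,0],[8,0,2.2],5]
  grip_force: 16

```text
time: 14.85
position: [0.6235, -0.0251, 0.2643]
tool_rot: [-0.46, 3.072, -0.006]
ft_force: [4.6, 1.2, 1.0]
grip_width: 0.181
```

```bash
python3 arc.py .2235 3;python3 ch.py pics/top18.png
```

```text
r 0.2235 alpha deg 75.1 lid est 0.086 y -0.0004 F chest [ 4.8 -0.2  1. ] w 15.736462163818045 t 14.85
turn err [-0.5  2.  -0.1]
[11.3, 0.1, 2.9]
[11.2, 0.1, 3.5]
[11.0, 0.1, 4.1]
[10.7, 0.1, 4.7]
[10.5, 0.1, 5.2]
[10.2, 0.1, 5.7]
corner 279 250 shift px 0.16 0.03 score 0.993
corner 364 224 shift px 4.16 1.62 score 0.572
```

View pics/top18.png

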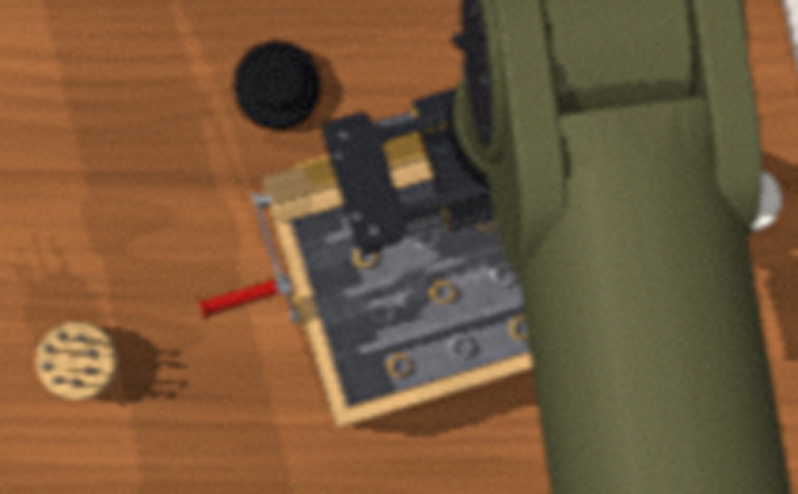

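Emit:
step_arm:
  rows:
    - [[0,0.4,0],[9,0,2.4],5]
    - [[0,0.4,0],[10,0,3],5]
    - [[0,0.4,0],[10,0,3.6],5]
    - [[0,0.4,0],[10,0,4.2],5]

```text
time: 15.23
position: [0.5911, -0.0353, 0.2531]
tool_rot: [-0.463, 3.083, -0.013]
ft_force: [4.3, -0.3, 2.8]
grip_width: 0.181
```

```bash
python3 arc.py .2235 3;python3 ch.py pics/top19.png
```

```text
r 0.2243 alpha deg 65.9 lid est 0.246 y -0.0006 F chest [ 4.  -1.5  2.8] w 15.78877663987902 t 15.2333
turn err [-0.7  1.3 -0.1]
[10.4, 0.2, 5.6]
[10.4, 0.2, 5.4]
[10.1, 0.2, 5.9]
[9.8, 0.2, 6.4]
[9.4, 0.2, 6.9]
[9.1, 0.2, 7.4]
corner 279 250 shift px 0.15 0.04 score 0.993
corner 364 224 shift px 2.32 2.91 score 0.585
```

Emit:
step_arm:
  rows:
    - [[0,0.4,0],[10,0,5.5],5]
    - [[0,0.4,0],[10,0,5.5],5]
    - [[0,0.4,0],[10,0.5,6],5]
    - [[0,0.3,0],[9.5,0.5,6.5],5]
    - [[0,0.3,0],[9,0,7],5]

```text
time: 15.7
position: [0.5425, -0.0506, 0.2243]
tool_rot: [0.463, -3.102, 0.026]
ft_force: [2.3, 0.1, 2.5]
grip_width: 0.183
```

```bash
python3 arc.py .2235 3;python3 ch.py pics/top20.png
```

```text
r 0.2264 alpha deg 51.0 lid est 0.506 y -0.0009 F chest [ 2.2 -0.6  2.5] w 15.904190044807407 t 15.7
turn err [-0.9 -0.4 -0.2]
[7.0, 0.3, 9.9]
[8.4, 0.2, 8.1]
[8.0, 0.3, 8.5]
[7.5, 0.3, 8.9]
[7.1, 0.3, 9.3]
[6.6, 0.3, 9.7]
corner 279 250 shift px 0.16 0.04 score 0.993
corner 364 224 shift px 5.5 4.4 score 0.572
```

Emit:
step_arm:
  rows:
    - [[0,0,0],[6.5,0.3,9],5]
    - [[0,0,0],[7.5,0.3,8.5],5]
    - [[0,0,0],[7.5,0.3,8.8],5]
    - [[0,0,0],[7,0.3,9],5]
    - [[0,0,0],[6.5,0.3,9.3],5]

```text
time: 16.17
position: [0.5011, -0.0635, 0.1808]
tool_rot: [0.458, -3.091, 0.032]
ft_force: [0.8, -2.1, 1.1]
grip_width: 0.182
```

```bash
python3 arc.py .2235 3;python3 ch.py pics/top21.png; python3 - <<'E'
from h import *
from bench import optics
d=optics.get_image("scene"); crop(d,160,140,360,290,3.9,"pics/s21.png")
E
```

```text
r 0.2282 alpha deg 35.5 lid est 0.777 y -0.0011 F chest [ 0.2 -2.2  1.1] w 15.816467683507662 t 16.1667
turn err [-1.  -1.1 -0.3]
[2.5, 0.4, 12.5]
[5.8, 0.3, 10.1]
[5.3, 0.3, 10.4]
[4.7, 0.3, 10.7]
[4.2, 0.4, 10.9]
[3.6, 0.4, 11.1]
corner 279 250 shift px 0.17 0.14 score 0.937
corner 364 224 shift px 5.5 5.5 score 0.406
```

View pics/s21.png

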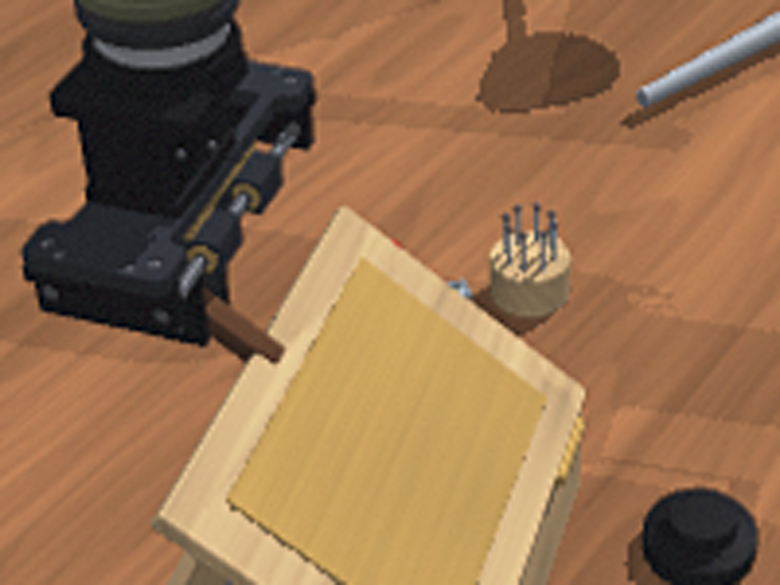

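Emit:
step_arm:
  rows:
    - [[0,-0.3,0],[3,0.3,11],5]
    - [[0,-0.3,0],[4,0.3,11],5]
    - [[0,-0.3,0],[4.5,0.3,10.5],5]
    - [[0,0,0],[4,0.3,10.5],5]
    - [[0,0,0],[3.5,0.3,10.5],5]

```text
time: 16.68
position: [0.4726, -0.0723, 0.1268]
tool_rot: [0.453, -3.086, 0.032]
ft_force: [-2.1, -1.3, 2.2]
grip_width: 0.185
```

```bash
python3 arc.py .2245 2.5;python3 ch.py pics/top22.png
```

```text
r 0.2295 alpha deg 20.0 lid est 1.047 y -0.0011 F chest [-2.4 -0.6  2.2] w 16.119460826637223 t 16.6833
turn err [-1.  -1.4 -0.4]
[-1.8, 0.4, 10.9]
[2.5, 0.3, 9.5]
[2.1, 0.3, 9.6]
[1.7, 0.3, 9.6]
[1.2, 0.3, 9.7]
[0.8, 0.3, 9.8]
corner 279 250 shift px 1.4 0.33 score 0.52
corner 364 224 shift px 5.5 -5.5 score 0.771
```

Emit:
step_arm:
  rows:
    - [[0,-0.3,0],[0,0.3,9],5]
    - [[0,-0.3,0],[0.5,0.3,9],5]
    - [[0,-0.3,0],[0.5,0.3,9],5]
    - [[0,0,0],[0.5,0.3,8],5]

```text
time: 17.07
position: [0.4615, -0.0757, 0.0869]
tool_rot: [0.45, -3.083, 0.03]
ft_force: [-1.7, -2.3, 2.1]
grip_width: 0.183
```

```bash
python3 arc.py .2265 2;python3 ch.py pics/top23.png; python3 - <<'E'
from h import *
from bench import optics
d=optics.get_image("scene"); crop(d,160,200,360,350,3.9,"pics/s23.png")
E
```

```text
r 0.2305 alpha deg 9.6 lid est 1.228 y -0.001 F chest [-2.4 -1.7  2.1] w 15.937565845337955 t 17.0667
turn err [-0.9 -1.6 -0.5]
[-3.0, 0.3, 8.4]
[0.7, 0.3, 7.9]
[0.4, 0.3, 7.9]
[0.1, 0.3, 7.9]
[-0.1, 0.3, 7.9]
[-0.4, 0.3, 7.9]
corner 279 250 shift px 0.75 -1.17 score 0.446
corner 364 224 shift px 3.16 -2.18 score 0.916
```

View pics/s23.png

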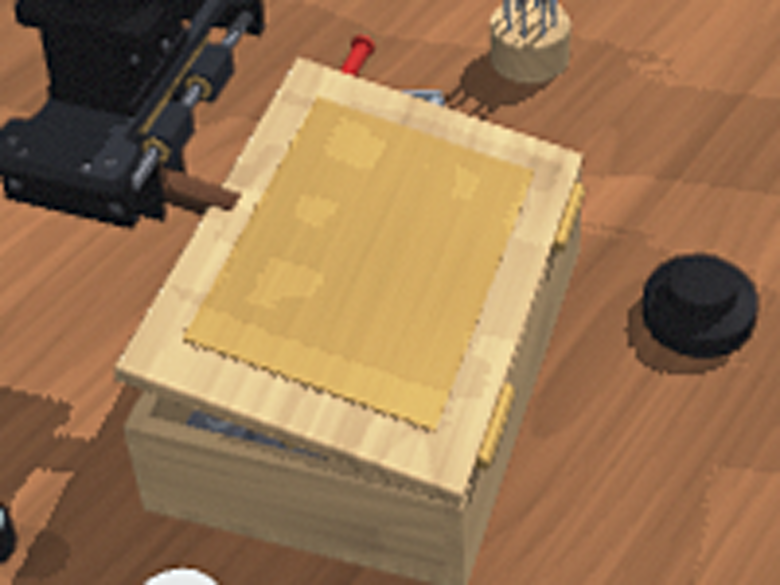

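Emit:
step_arm:
  rows:
    - [[0,-0.3,0],[-1,0.3,7],5]
    - [[0,-0.3,0],[-0.5,0.3,7],5]
    - [[0,-0.3,0],[-0.5,0.3,7],5]

```text
time: 17.42
position: [0.4587, -0.0765, 0.0643]
tool_rot: [0.451, -3.089, 0.027]
ft_force: [-3.9, -3.7, 1.5]
grip_width: 0.181
```

```bash
python3 arc.py .229 1
```

```text
r 0.2307 alpha deg 4.0 lid est 1.327 y -0.001 F chest [-4.8 -2.4  1.5] w 15.75609539729164 t 17.4167
turn err [-0.8 -1.3 -0.5]
[-1.5, 0.2, 4.1]
[0.1, 0.2, 4.0]
[0.0, 0.2, 4.0]
[-0.1, 0.2, 4.0]
[-0.1, 0.2, 4.0]
[-0.2, 0.2, 4.0]
```

Emit:
step_arm:
  rows:
    - [[0,0,0],[-2,0.5,3],5]
    - [[0,0,0],[-0.5,0.3,4],5]
    - [[0,0,0],[-0.3,0.2,3],5]

```text
time: 17.67
position: [0.4577, -0.0768, 0.053]
tool_rot: [0.448, -3.081, 0.028]
ft_force: [-2.5, -2.6, 0.4]
grip_width: 0.184
```

```bash
python3 arc.py .229 1
```

```text
r 0.2313 alpha deg 1.2 lid est 1.376 y -0.0009 F chest [-3.2 -1.8  0.4] w 15.988487269031026 t 17.6667
turn err [-0.8 -1.8 -0.6]
[-2.4, 0.2, 4.0]
[-0.1, 0.2, 4.0]
[-0.2, 0.2, 4.0]
[-0.3, 0.2, 4.0]
[-0.4, 0.2, 4.0]
[-0.4, 0.2, 4.0]
```

Emit:
step_arm:
  rows:
    - [[0,0,0],[-2,0.3,2.5],5]
    - [[0,0,0],[0,0,2.5],5]

```text
time: 17.83
position: [0.4573, -0.0769, 0.0472]
tool_rot: [0.447, -3.076, 0.028]
ft_force: [-0.4, -0.9, 0.8]
grip_width: 0.181
```

Emit:
step_arm:
  rows:
    - [[0,0,0],[-0.5,0,2.5],5]

```text
time: 17.92
position: [0.4573, -0.0769, 0.0446]
tool_rot: [0.447, -3.074, 0.028]
ft_force: [-5.2, -3.3, 1.1]
grip_width: 0.182
```

Emit:
step_arm:
  rows:
    - [[0,0,0],[-0.5,0,2.5],5]

```text
time: 18.0
position: [0.4572, -0.0769, 0.0418]
tool_rot: [0.446, -3.073, 0.028]
ft_force: [-4.5, -3.8, 1.1]
grip_width: 0.18
```

```bash
python3 arc.py .229 1; python3 - <<'E'
from h import *
from bench import optics
d=optics.get_image("scene"); crop(d,150,200,350,350,3.9,"pics/s24.png"); np.savez("s24.npz",**d)
E
```

```text
r 0.2318 alpha deg -1.6 lid est 1.424 y -0.0009 F chest [-5.5 -2.3  1.1] w 15.626648942045684 t 18.0
turn err [-0.7 -2.2 -0.6]
[-3.1, 0.2, 3.8]
[-0.4, 0.2, 4.0]
[-0.4, 0.2, 4.0]
[-0.5, 0.2, 4.0]
[-0.6, 0.2, 4.0]
[-0.6, 0.2, 3.9]
```

View pics/s24.png

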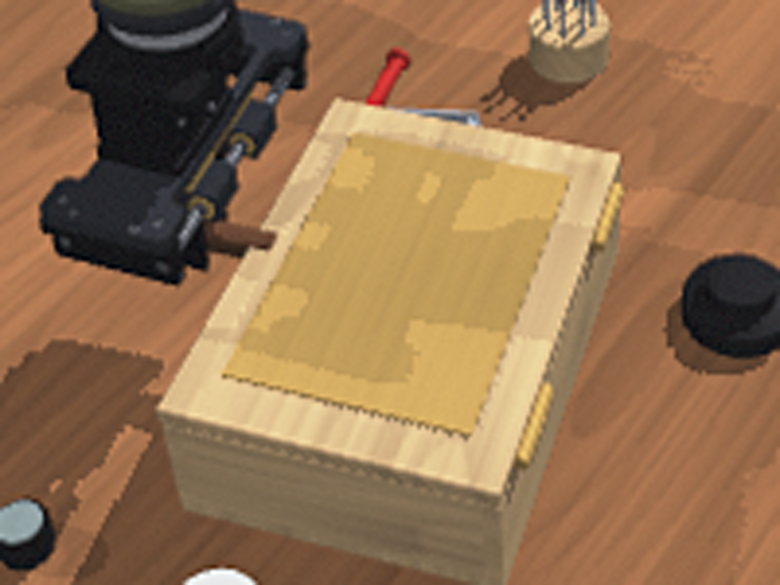

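```bash
cat > lid.py <<'E'
from h import *
from bench import optics
q=np.load("q.npy");C,S=np.cos(q[2]),np.sin(q[2])
for n in ("scene","top"):
    d=optics.get_image(n); P=cloud(d); D=P[...,:2]-q[:2]; lx=D@[C,S]; ly=D@[-S,C]; z=P[...,2]
    # bare board border (top of board) left/right strips
    for nm,m0 in (("border",(abs(ly)>.108)&(abs(ly)<.122)&(abs(lx)<.085)),("brass",(abs(ly)<.08)&(abs(lx)<.06))):
        m=m0&(z>.06)&(z<.14)&(d["range_z"]>0)
        if m.sum()<20: continue
        for _ in range(3):
            A=np.c_[lx[m],ly[m],np.ones(m.sum())]; c=np.linalg.lstsq(A,z[m],rcond=None)[0]
            res=abs(z-(c[0]*lx+c[1]*ly+c[2])); m&=res<.004
        print(n,nm,m.sum(),"angle above shut rad",round(-np.arctan(c[0]),4),"roll",round(c[1],4),"z0",round(c[2],4))
    np.savez(n+"l.npz",**d)
E
python3 lid.py
```

```text
scene border 729 angle above shut rad 0.0086 roll -0.0006 z0 0.0866
scene brass 2840 angle above shut rad 0.0101 roll -0.0008 z0 0.0885
top border 548 angle above shut rad 0.0076 roll 0.0027 z0 0.0872
top brass 2218 angle above shut rad 0.0086 roll -0.0008 z0 0.0893
```

Emit:
step_arm:
  rows:
    - [[0,0,0],[-2,0.3,2.5],5]

```text
time: 18.23
position: [0.4574, -0.0768, 0.0389]
tool_rot: [0.445, -3.07, 0.029]
ft_force: [-8.5, -3.9, 19.3]
grip_width: 0.179
```

Emit:
step_arm:
  rows:
    - [[0,0,0],[-1,0,2.5],5]

```text
time: 18.32
position: [0.4581, -0.0767, 0.0379]
tool_rot: [0.445, -3.068, 0.03]
ft_force: [-9.2, -1.0, 21.1]
grip_width: 0.185
```

```bash
python3 arc.py .229 1; python3 lid.py
```

```text
r 0.231 alpha deg -2.6 lid est 1.441 y -0.001 F chest [-9.1  1.7 21.1] w 16.07326850113084 t 18.3167
turn err [-0.7 -2.5 -0.6]
[-2.4, 0.2, 3.8]
[-0.5, 0.2, 4.0]
[-0.5, 0.2, 4.0]
[-0.6, 0.2, 3.9]
[-0.7, 0.2, 3.9]
[-0.7, 0.2, 3.9]
scene border 736 angle above shut rad -0.0006 roll -0.0005 z0 0.0856
scene brass 2836 angle above shut rad 0.0009 roll -0.0001 z0 0.0876
top border 542 angle above shut rad 0.0012 roll 0.0008 z0 0.0864
top brass 2217 angle above shut rad -0.0015 roll 0.0018 z0 0.0884
```

Emit:
step_arm:
  rows:
    - [[0,0,0],[0,0,0],20]
    - [[0,0,0],[0,0,0],26]
    - [[0,0,0],[0,0,0],32]
    - [[0,0,0],[0,0,0],40]
    - [[0,0,0],[0,0,0],40]
    - [[0,0,0],[0,0,0],40]

```text
time: 18.92
position: [0.4654, -0.072, 0.0411]
tool_rot: [0.451, -3.082, 0.027]
ft_force: [-0.8, 0.6, 0.1]
grip_width: 0.441
```

```bash
python3 arc.py .229 1; python3 lid.py; python3 look.py 25
```

```text
r 0.2226 alpha deg -1.9 lid est 1.429 y 0.0013 F chest [-0.6  0.8  0.1] w 38.32513941673181 t 18.9167
turn err [-0.7 -1.7 -0.5]
[6.1, -0.2, 4.4]
[-0.4, -0.2, 4.0]
[-0.4, -0.2, 4.0]
[-0.5, -0.2, 4.0]
[-0.6, -0.2, 4.0]
[-0.6, -0.2, 3.9]
scene border 738 angle above shut rad 0.0011 roll -0.0001 z0 0.0856
scene brass 2842 angle above shut rad -0.0001 roll -0.0002 z0 0.0877
top border 552 angle above shut rad -0.0018 roll 0.0001 z0 0.0864
top brass 2193 angle above shut rad -0.0016 roll 0.0002 z0 0.0884
[ 0.46501713 -0.07234084  0.04097066] [ 0.45003721 -3.08117976  0.02678123] [0.34680503 0.18269465 0.62899032] 39.684766895598564
```

View pics/w25.png

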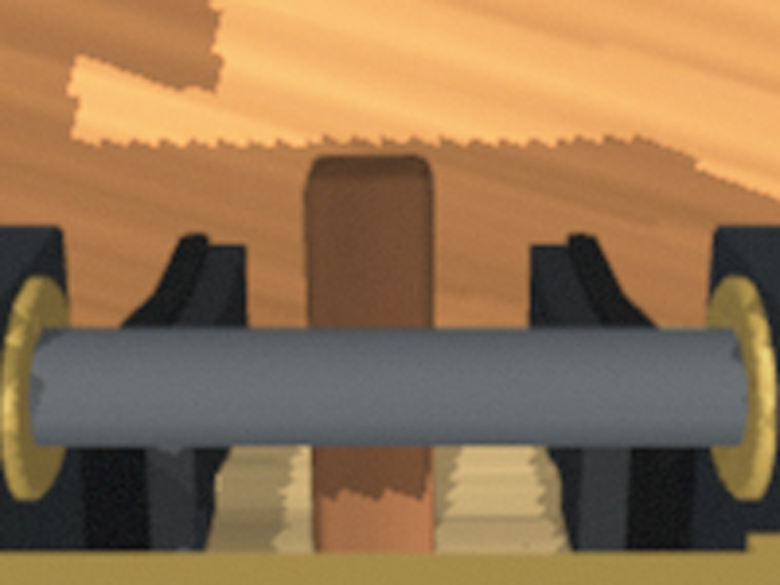

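Emit:
step_arm:
  rows:
    - [[0,0,0],[3,-1,-5],45]
    - [[0,0,0],[1,0,-12],45]
    - [[0,0,0],[0,0,-20],45]
    - [[0,0,0],[0,0,-35],45]
    - [[0,0,0],[0,0,-40],45]
    - [[0,0,0],[0,0,-40],45]
    - [[0,0,0],[0,0,-40],45]
    - [[0,0,0],[0,0,0],45]
    - [[0,0,0],[0,0,0],45]

```text
time: 19.82
position: [0.4632, -0.0696, 0.2468]
tool_rot: [0.452, -3.08, 0.025]
ft_force: [-0.7, 0.0, -0.8]
grip_width: 0.519
```

```bash
python3 lid.py; python3 - <<'E'
from h import *
from bench import status
s=status.get_state(); print(s["position"],s["ft_force"],s["time"])
d=dict(np.load("scenel.npz")); cv2.imwrite("pics/s26.png",d["frame"][:,:,::-1])
a=dict(np.load("top0.npz"))["frame"]; t=dict(np.load("topl.npz")); b=t["frame"]; crop(t,190,140,400,270,3.8,"pics/t26.png")
a2=dict(np.load("scene0.npz"))["frame"];
for nm,A,B,x,y,h in (("cornerL",a,b,279,250,6),("burT",a,b,209,235,12),("blockT",a,b,263,162,12),("loupeT",a,b,383,245,9),("jarT",a,b,386,193,12),("jarS",a2,d["frame"],207,365,16),("backbottom S",a2,d["frame"],279,345,7),("loupeS",a2,d["frame"],156,338,9)):
    r=cv2.matchTemplate(B[y-h-8:y+h+9,x-h-8:x+h+9],A[y-h:y+h+1,x-h:x+h+1],cv2.TM_CCOEFF_NORMED); _,m,_,l=cv2.minMaxLoc(r); print(nm,l[0]-8,l[1]-8,round(m,3))
E
```

```text
scene border 722 angle above shut rad -0.0008 roll -0.0008 z0 0.0857
scene brass 2845 angle above shut rad 0.0004 roll -0.0003 z0 0.0877
top border 520 angle above shut rad -0.0046 roll 0.0023 z0 0.0863
top brass 2201 angle above shut rad 0.0024 roll -0.001 z0 0.0884
[ 0.46300325 -0.06940735  0.24557969] [ 0.44561717 -0.618007    0.55051767] 19.9167
cornerL 1 0 0.521
burT 0 0 0.977
blockT 0 0 0.988
loupeT 7 -1 0.176
jarT 0 0 0.874
jarS 0 0 0.845
backbottom S 0 0 0.987
loupeS 0 0 0.999
```

View pics/s26.png

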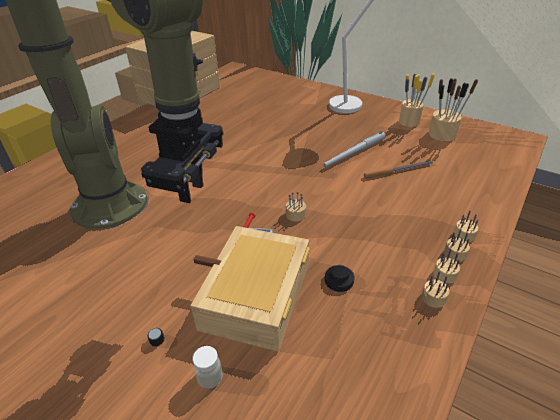

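View pics/t26.png

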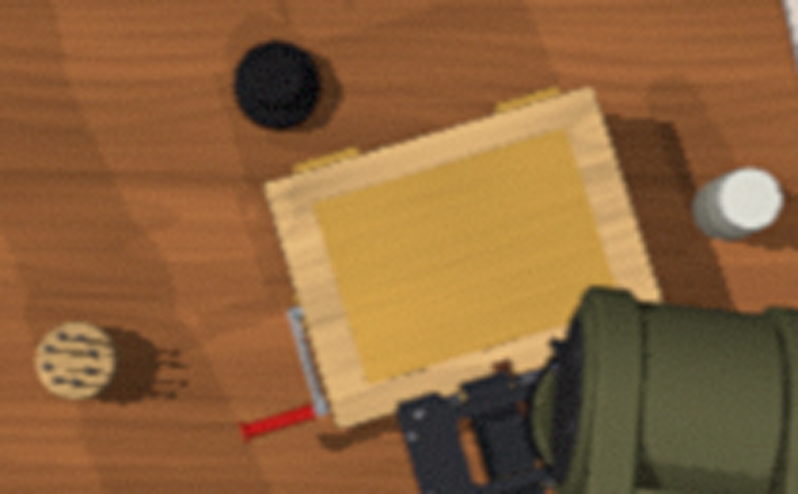

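Lid is flat within measurement noise, chest and bystanders unmoved, and the gripper is clear of everything, so I'm handing in.

```bash
python3 -c "
from bench import order
print(order.close_job())"
```

```text
the job is handed in; nothing more can be done
None
```

The ring chest is shut, and I handed the job in at about 20 s of the 72 s; no verdict was reported.

- **Unlocking:** I swung the red knob about 0.28 rad up and forwards, which I estimate put the knee past 0.4 rad. The lid had lowered only about 0.03 rad by then.
- **Lowering:** I pinched the tongue and lowered the lid in small steps with the hand on it. The vertical force jumped to about 20 N when it seated, then I let go and backed the hand away. The peak was 21 N, fairly close to the limit of about 25 N.
- **Last checks:**
  - **Lid:** level to within about 0.005 rad by both cameras. The main fits were within 0.003 rad; the -0.0046 reading was from the top camera, on the lid's border.
  - **Chest:** the back bottom corner was where it started in the scene camera.
  - **Bystanders:** the jar, bur stand, block and loupe all matched their starting positions. The loupe was checked in the scene camera only.
  - **Hand:** the robot was touching nothing.

Three things failed or disagreed:

- **First grasp:** the first try at the knob closed on air above it. The camera depth put the fingertips roughly 30 mm shorter than the stated tool frame, so I went about 30 mm deeper for both grasps.
- **Top camera:** the check of the chest's front-left corner stopped being usable once the lid covered it. The check of the loupe failed because the arm hid it.
- **Grip radius:** during lowering the computed grip radius drifted up to 8 mm outward. The sideways force on the chest stayed below 10 N, with about 9 N at seating.

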